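# Load the mould press with slotted weights, slots staggered

### The job

Load the dead-weight mould press: slide the three slotted discs sideways onto its stem and lay them flat on the pan, the thick blue one first at the bottom, then the middle yellow one, then the thin red one on top, each pushed home so that the stem stands at the disc's centre. Stagger the slots so that none can slide off: no two may point within a sixth of a turn of each other. Set the discs down gently and leave everything else on the table where it is.

Things in the scene. Friction and masses are not known exactly. Their poses are not given: they have to be found in the camera images.
- thick_disc: thick blue slotted disc, 18 mm thick, 80 mm across, 240 g; lies flat. Origin: centre of underside, z up. Slot 13 mm wide, opens at the rim to own +x, closed end at x=-6.5 mm. Opposite it an upright grip fin: x=-48 to -70 mm, 10 mm thick along y, z=0 to 50 mm, on a neck 10 mm wide and high. Fin starts pointing to world -x within 35 deg
- thick_disc_mouth (a point): the point on the underside of the thick (blue) disc where its slot opens at the rim, 40 mm from the disc's centre along its +x
- mid_disc: middle yellow slotted disc, 14 mm thick, 80 mm across, 190 g; lies flat. Origin: centre of underside, z up. Slot 13 mm wide, opens at the rim to own +x, closed end at x=-6.5 mm. Opposite it an upright grip fin: x=-48 to -70 mm, 10 mm thick along y, z=0 to 50 mm, on a neck 10 mm wide and high. Fin starts pointing to world -x within 35 deg
- mid_disc_mouth (a point): the point on the underside of the middle (yellow) disc where its slot opens at the rim, 40 mm from the disc's centre along its +x
- thin_disc: thin red slotted disc, 10 mm thick, 80 mm across, 140 g; lies flat. Origin: centre of underside, z up. Slot 13 mm wide, opens at the rim to own +x, closed end at x=-6.5 mm. Opposite it an upright grip fin: x=-48 to -70 mm, 10 mm thick along y, z=0 to 50 mm, on a neck 10 mm wide and high. Fin starts pointing to world -x within 35 deg
- thin_disc_mouth (a point): the point on the underside of the thin (red) disc where its slot opens at the rim, 40 mm from the disc's centre along its +x
- press: fixed dead-weight mould press. Origin: on the table under the axis of its upright steel stem (8 mm diameter). Base plate x=-60 to 140, y=+-65 mm, 12 mm high, with a white mould. Post at x=103 to 137, y=+-22 mm, up to z=230, and an arm at z=188 to 222 mm from it to the guide head. +x points from stem to post: away from the robot within 20 deg
- guide_head (a point): centre of the underside of the press's grey round guide head, 38 mm radius, on the stem's axis; head from z=168 to 238 mm above the table, stem end above it at 288 mm. Discs cannot go over the top, only on from the side below it; a hand pointing straight down at a fin hits the head: lean it some 25 to 40 deg outward from the stem (so take the fin leaning so)
- pan (a point): centre of the top face of the round aluminium pan (35 mm radius) on the press's stem, 70 mm above the table; z up along the stem. Pan and stem are rigid. The stacked discs' undersides come to 0 (blue), 18 (yellow) and 32 mm (red) above it
- wax_block: bystander, loose, to be left alone: dark red wax block, 36x50x22 mm. Origin: centre of its underside, z up
- eraser: bystander, loose, to be left alone: eraser in a paper sleeve, 19x42x12 mm. Origin: centre of its underside, z up
- jar: bystander, loose, to be left alone: white jar with black lid, 58 mm across, 69 mm high. Origin: centre of its underside, z up
- extruder: bystander, loose, to be left alone: red crayon-shaped extruder standing upright, 34 mm across, 146 mm high. Origin: centre of its underside, z up. (Other tubs, pots and stands, up to 220 mm high, are fixed along the back edge and the far sides of the table)
- clay_lump: bystander, loose, to be left alone: lump of tan modelling clay, 45x74x27 mm. Origin: centre of its underside, z up
- ear_cast: bystander, loose, to be left alone: skin-coloured ear cast lying flat, 69x35x17 mm. Origin: centre of its underside, z up
There are look-alikes about, which are no part of the job. Leave any orange look-alike of the thick_disc alone. Leave any orange look-alike of the thin_disc alone.

How it is judged (in metres and radians):
On the way, in this order (a step that is already met when the one before it is completed fails the run):
1. the thick blue disc lies on the pan round the stem, let go (horizontal distance between thick_disc and pan below 0.006 m and z of thick_disc in the frame of pan between -0.003 and 0.003 m and angle between thick_disc's own z axis and vertical below 0.06 rad and contact force between thick_disc and the fingers below 0.05 N), for 0.2 s.
2. the middle yellow disc lies on the blue one, its slot at least a sixth of a turn away, let go (horizontal distance between mid_disc and pan below 0.006 m and z of mid_disc in the frame of pan between 0.015 and 0.021 m and angle between mid_disc's own z axis and vertical below 0.06 rad and contact force between mid_disc and the fingers below 0.05 N and horizontal distance between thick_disc_mouth and mid_disc_mouth above 0.04 m), for 0.2 s.
3. the thin red disc lies on the yellow one, its slot at least a sixth of a turn from both others, let go (horizontal distance between thin_disc and pan below 0.006 m and z of thin_disc in the frame of pan between 0.029 and 0.035 m and angle between thin_disc's own z axis and vertical below 0.06 rad and contact force between thin_disc and the fingers below 0.05 N and horizontal distance between each of thick_disc_mouth, mid_disc_mouth and thin_disc_mouth above 0.04 m), for 0.2 s.
At the end, for the whole second after the job is handed in: All three discs lie flat (within 3.4 degrees) on the pan, at rest: blue at the bottom, yellow on it, red on top, each within 3 mm of its stacked height and its centre within 6 mm of the stem's axis; the slot mouths of any two are more than 40 mm apart as seen from above (a sixth of a turn) (horizontal distance between each of thick_disc, mid_disc, thin_disc and pan below 0.006 m and z of thick_disc in the frame of pan between -0.003 and 0.003 m and angle between each of thick_disc, mid_disc, thin_disc's own z axis and vertical below 0.06 rad and linear speed of each of thick_disc, mid_disc, thin_disc below 0.01 m/s and angular speed of each of thick_disc, mid_disc, thin_disc below 0.1 rad/s and z of mid_disc in the frame of pan between 0.015 and 0.021 m and z of thin_disc in the frame of pan between 0.029 and 0.035 m and horizontal distance between thick_disc_mouth and mid_disc_mouth above 0.04 m and horizontal distance between each of thick_disc_mouth, mid_disc_mouth and thin_disc_mouth above 0.04 m); the robot touches nothing.
It fails at once if a bystander (wax block, eraser, jar, extruder, clay lump or ear cast) was moved by more than 25 mm (distance of any of wax_block, eraser, jar, extruder, clay_lump, ear_cast from where it was at the start of the episode above 0.025 m).
It fails at once if a disc was not set down gently: over 60 N between it and the press (contact force between any of thick_disc, mid_disc, thin_disc and press above 60 N).
It also fails if it takes over 72 s, if anything falls off the work surface, if the arm or the gripper's body presses on something with over 40 N, if the wrist force passes 120 N, or if a joint passes its speed limit or range.

### The arm

A 7-joint arm with a two-finger parallel gripper is mounted at the origin on a cart in front of the work surface, level with it; the furniture and walls round the work are solid. World frame = base frame: x ahead of the robot, y to its left, z up, the work surface at z = 0. Lengths are in m, angles in degrees, forces in N, time in s.
With the tool pointing down it reaches from about 0.425 to 0.875 m from the base axis. Payload 4.7 kg.
Tool frame: the origin (TCP) lies at the very end of the fingers, on their centre line; the grasp point (between the pads) lies 19 mm behind it; z points along the fingers, y is the line along which they close (so a half turn about z gives the same grasp; the last joint's range is limited). The gripper opens to 87 mm and grips with 3 to 60 N. Pads are 19 mm wide; open, the fingers measure 117 mm over their backs; the gripper's body (75 mm by 190 mm) begins 51 mm behind the grasp point.
Start: joints at [-66.343, 18.392, -4.016, 83.108, 1.295, 78.541, -3.26], TCP at [0.252, 0.599, 0.192] pointing down, gripper open.
Joint ranges: [-163.93, 163.93], [-17.29, 119.83], [-79.2, 71.16], [3.27, 140.29], [-89.18, 269.18], [5.43, 117.66], [-154.24, 154.24]. Speed limits (degrees/s): [147.25, 147.25, 180, 180, 180, 180, 180].

### API

Orientations are given as [roll, pitch, yaw] about the fixed x, y, z axes, in that order (R = Rz(yaw) Ry(pitch) Rx(roll)).
In Python, from cell import get_obs, eyes, env gives the robot as it stands.
- The arm moves only by the tool servo_tool, never from a script. Its argument "series" is a list that holds one entry, the list of rows, each a list of 7 numbers: the shift along the tool's x, y, z in units of 300 mm (1.0 is 300 mm), then the turn, a rotation vector about the tool's x, y, z in units of pi rad (1.0 is pi rad), then the opening, from 0 (shut) to 1 (fully open). In form: [[[tx, ty, tz, wx, wy, wz, gripper], ...]]. A call has 1 to 12 rows; each row is the pose to reach, as a shift and turn from the pose commanded when the call began, along the tool's axes at that moment, turning the shorter way round; what a row does not reach only later rows make up. A row lasts 1/12 s, in which the tool goes at most 41.7 mm and 7.16 degrees, less where a joint would pass 70% of its speed; a pose out of reach is approached as far as the arm can. A call with a number of a shift or a turn outside -1 to 1 is refused whole. A call with a gripper value outside its range is refused whole. The fingers move at their own pace and stop on an object; "grip_force" is the grip in N (left out, the last holds). Time passes only in rows, so rows that repeat a pose let the fingers close. It gives the time, the measured TCP pose, the force, the opening and the grip force at its end, in the units of the state.
- get_obs(): the state, without advancing time (a new reading comes with each control period).
- eyes.read_camera(name): name is "side" or "top" or "wrist"; returns a dict with "frame" (420x560x3 uint8, red, green, blue), "depth" (420x560 float32, m along the optical axis (not along the pixel's ray), 0 where there is no reading), "fx", "fy", "cx", "cy" (pixels), "origin" and "rotation" of the camera in the world; the wrist camera has in their place "mount" (4x4, takes a point from camera to tool coordinates, whose origin is the TCP and whose axes are the flange's). Camera axes: x right, y down, z forward; pixel columns grow to the right and rows downward; lengths in m; the calibration is good to about 2 mm. The wrist camera is an equidistant fisheye: a pixel r from the principal point sees the ray r / f radians off the axis. A picture is of the moment at which its call begins: read the wrist's pose just before it.
- env.sign_off(): hands the job in; it is judged then, once.
The state is a dict: "time_s": time; "qpos": joint angles; "joint_velocities": joint speeds; "effort": joint torques, N m; "tool_pos": TCP position; "tool_rot": TCP orientation; "force": force on the tool from outside, world axes, zero at the start; "wrist_torque": the same for the moment, N m; "grip_width": finger opening in m; "grasp_force": force on a finger pad.
Only numpy, scipy, OpenCV 4.12 (cv2) and the standard library are available. Lean on these libraries where they do the work, as an engineer would, in place of code of your own. Each camera call takes 0.05 s, during which the arm holds its last target. There are 200 camera calls.

## Working session

There is one attempt and no reset: what is moved stays moved. The work goes in short steps, Python scripts to look and compute and a tool call to move; the robot and the scene stay as the last step left them, time stands still between calls to the robot, and variables do not carry over. Pictures are saved under pics/ and viewed, at most 10 in all, crops included, and the job is handed in when it is done.

Besides the shell and the picture viewer there is one more tool, called as a command line: name --argument value ..., lists and objects as JSON in quotes. servo_tool: Moves the arm, as the interface text tells. Shifts and turns lie within -1 to 1; 1 stands for 300 mm of shift or pi rad of turn. Its arguments: {"type":"object","properties":{"series":{"type":"array"},"grip_force":{"type":"number"}},"required":["series"]}

```bash
mkdir -p pics; ls; cat > h.py <<'E'
import numpy as np, cv2
from cell import get_obs, eyes, env
from scipy.spatial.transform import Rotation as R
def cam(n):
    c=eyes.read_camera(n); return c
def save(c,p): cv2.imwrite(p,c['frame'][:,:,::-1])
def cloud(c):
    h,w=c['depth'].shape; u,v=np.meshgrid(np.arange(w),np.arange(h)); d=c['depth']
    P=np.stack([(u-c['cx'])/c['fx']*d,(v-c['cy'])/c['fy']*d,d],-1)
    return P@np.array(c['rotation']).T+np.array(c['origin'])
E
python3 - <<'E'
from h import *
o=get_obs(); print(o)
for n in ['top','side']:
    c=cam(n); save(c,f'pics/{n}0.png'); np.savez(f'{n}0.npz',**{k:v for k,v in c.items()}); print(n,c['origin'],c['rotation'],c['fx'],c['cx'],c['cy'])
a=cam('wrist'); print(a['mount'],a['fx'],a['cx'],a['cy'])
E
```

```text
pics
{'time_s': 0.0, 'qpos': array([-66.34274907,  18.43813278,  -4.01703632,  83.17564987,
         1.29474807,  78.54167253,  -3.26117814]), 'joint_velocities': array([-0.00832386,  0.00215886, -0.0303166 ,  0.08314468, -0.04657758,
        0.03463793, -0.01831292]), 'effort': array([ 8.25380466e-04, -4.91289139e+01, -4.03392361e-01, -3.12528312e+01,
       -6.38298341e-02,  4.39305918e-02,  1.84798878e-04]), 'tool_pos': array([0.252192  , 0.5984028 , 0.19056574]), 'tool_rot': array([-1.79889784e+02,  5.14582042e-03,  1.57152720e+02]), 'force': array([ 0.23578955, -0.91205165,  0.55688282]), 'wrist_torque': array([ 0.04782668,  0.07568071, -0.00813931]), 'grasp_force': 0.0, 'grip_width': 0.08685967433257746}
top [0.45886009 0.11316091 1.33464328] [-178.03987662    0.85698699  -89.66378394] 426.32040059058676 278.5160257947719 206.83620554810588
side [-0.05838068 -0.89261089  0.97290435] [-125.68851306   -0.21805761  -29.90938381] 493.98845757947385 278.31718780536715 211.780785280377
[[-8.28833311e-05 -9.57453247e-01 -2.88588414e-01  7.92139130e-02]
 [ 9.99999981e-01 -1.29608261e-04  1.42800328e-04 -2.67692760e-04]
 [-1.74128080e-04 -2.88588397e-01  9.57453240e-01 -1.92269357e-01]
 [ 0.00000000e+00  0.00000000e+00  0.00000000e+00  1.00000000e+00]] 325.19226210127806 278.39304189200175 211.98248296736077
```

View pics/top0.png

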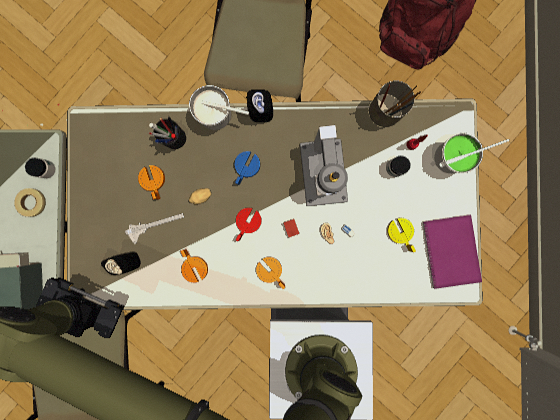

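View pics/side0.png

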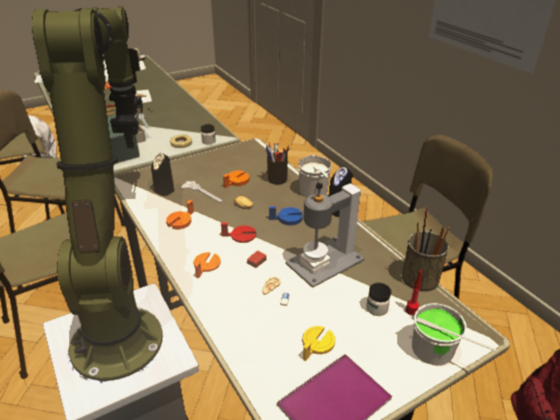

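Top view: blue disc at (247,165), red (248,221), yellow (401,231). Three orange look-alikes sit at (150,179), (194,269) and (268,270). The press head is at (333,178), the jar at (400,166) and the extruder at (413,143). The side view agrees: blue (290,215), red (243,233), yellow (319,340), press (320,250).

```bash
cat >> h.py <<'E'
def Rm(a): return R.from_euler('xyz',a,degrees=True).as_matrix()
def cloud(c):
    h,w=c['depth'].shape; u,v=np.meshgrid(np.arange(w),np.arange(h)); d=c['depth']
    P=np.stack([(u-c['cx'])/c['fx']*d,(v-c['cy'])/c['fy']*d,d],-1)
    return P@Rm(c['rotation']).T+np.array(c['origin'])
def onplane(c,uv,z):
    r=np.c_[(uv[:,0]-c['cx'])/c['fx'],(uv[:,1]-c['cy'])/c['fy'],np.ones(len(uv))]@Rm(c['rotation']).T
    o=np.array(c['origin']); return o+r*((z-o[2])/r[:,2])[:,None]
HUE={'blue':(100,125),'yellow':(24,34),'red':(175,4)}; TH={'blue':.018,'yellow':.014,'red':.010}
def mask(c,col):
    H=cv2.cvtColor(c['frame'],cv2.COLOR_RGB2HSV).astype(int); a,b=HUE[col]
    h=H[...,0]; m=((h>=a)&(h<=b)) if a<b else ((h>=a)|(h<=b))
    return (m&(H[...,1]>150)&(H[...,2]>60)).astype(np.uint8)
E
cat > m1.py <<'E'
from h import *
c={k:(v if v.ndim else float(v)) for k,v in np.load('top0.npz').items()}
P=cloud(c)
seed={'blue':(247,165),'yellow':(401,231),'red':(248,221)}
tiles=[]
for n,(u,v) in seed.items():
    m=mask(c,n); w=np.zeros_like(m); w[v-28:v+29,u-28:u+29]=1; m&=w
    ys,xs=np.nonzero(m); Q=P[ys,xs]; z=Q[:,2]
    d=onplane(c,np.c_[xs,ys][z<.025],TH[n])
    (cx,cy),r=cv2.minEnclosingCircle(d[:,:2].astype(np.float32))
    f=Q[z>.035]; fc=f[:,:2].mean(0) if len(f) else [0,0]
    print(n,len(xs),'circ',cx,cy,r,'fin',len(f),fc,'ang',np.degrees(np.arctan2(fc[1]-cy,fc[0]-cx)),np.hypot(fc[0]-cx,fc[1]-cy))
    tiles.append(cv2.resize(c['frame'][v-30:v+30,u-30:u+30],(260,260),interpolation=0))
s=P[110:220,290:370].reshape(-1,3)
h=s[(s[:,2]>.228)&(s[:,2]<.246)]; hc,hr=cv2.minEnclosingCircle(h[:,:2].astype(np.float32)); print('head',hc,hr,len(h))
for a,b in((.228,.246),(.215,.2275),(.27,.30),(.006,.018)):
    q=s[(s[:,2]>a)&(s[:,2]<b)]; print(a,len(q),q.mean(0),cv2.minAreaRect(q[:,:2].astype(np.float32)))
for n,(u,v) in {'jar':(400,166),'extr':(413,143)}.items():
    q=P[v-12:v+12,u-14:u+14].reshape(-1,3); q=q[q[:,2]>.03]; print(n,q.mean(0),q.min(0),q.max(0))
cv2.imwrite('pics/crop.png',np.hstack(tiles)[:,:,::-1])
print(P[165,240:256,2].round(3))
E
python3 m1.py
```

```text
blue 459 circ 0.6221912503242493 0.23669816553592682 0.05358876660466194 fin 23 [0.5788322  0.25060933] ang 162.21186781372683 0.04553600282664745
yellow 482 circ 0.41622841358184814 -0.2521804869174957 0.05785217136144638 fin 18 [ 0.38494109 -0.24886149] ang 173.94464737001977 0.031462874316440584
red 477 circ 0.45829159021377563 0.22870813310146332 0.04337727278470993 fin 25 [0.41455046 0.24278779] ang 162.15736511507345 0.04595131137541677
head (0.623907208442688, -0.0006477359565906227) 0.0875529870390892 748
0.228 748 [ 0.5996891  -0.00647646  0.23490272] ((0.6245923638343811, -0.00910213589668274), (0.173187255859375, 0.07257524132728577), 1.901793360710144)
0.215 397 [6.47781882e-01 2.45457079e-05 2.21807681e-01] ((0.6251523494720459, 0.0026068799197673798), (0.17304356396198273, 0.050321485847234726), 0.27750134468078613)
0.27 41 [ 0.5743125  -0.0094504   0.28734301] ((0.5739569067955017, -0.009623542428016663), (0.015154348686337471, 0.015142185613512993), 88.84574890136719)
0.006 1464 [0.60933039 0.00574577 0.01135834] ((0.6383755207061768, -0.02446521818637848), (0.24703216552734375, 0.34140607714653015), 89.9849624633789)
jar [ 0.62687875 -0.2220257   0.074791  ] [ 0.45886009 -0.25518823  0.03101787] [0.65852531 0.11316091 1.33464328]
extr [ 0.6983102  -0.27263896  0.09354894] [ 0.45886009 -0.28872267  0.03053202] [0.71322203 0.11316091 1.33464328]
[ 0.018  0.017  0.018  0.02   0.019  0.018 -0.001 -0.003 -0.003  0.021
  0.014  0.015  0.018  0.017  0.02   0.019]
```

View pics/crop.png

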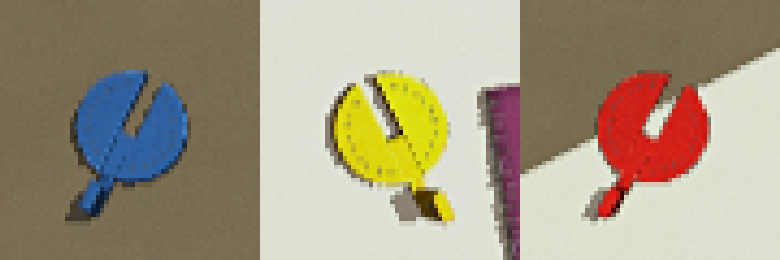

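```bash
cat > m2.py <<'E'
from h import *
c={k:(v if v.ndim else float(v)) for k,v in np.load('top0.npz').items()}
P=cloud(c)
def disc(c,n,u,v,P=P):
    m=mask(c,n); w=np.zeros_like(m); w[v-28:v+29,u-28:u+29]=1; m&=w
    k=cv2.resize(m*255,None,fx=4,fy=4,interpolation=cv2.INTER_LINEAR); k=(k>127).astype(np.uint8)
    b=cv2.morphologyEx(cv2.morphologyEx(k,cv2.MORPH_CLOSE,np.ones((9,9),np.uint8)),cv2.MORPH_OPEN,cv2.getStructuringElement(cv2.MORPH_ELLIPSE,(27,27)))
    n_,l,st,_=cv2.connectedComponentsWithStats(b); i=1+st[1:,4].argmax()
    ct=max(cv2.findContours((l==i).astype(np.uint8),0,1)[0],key=cv2.contourArea)
    hull=cv2.convexHull(ct)[:,0].astype(float); pl=onplane(c,(hull+.5)/4-.5,TH[n])[:,:2]
    A=np.c_[2*pl,np.ones(len(pl))]; s=np.linalg.lstsq(A,(pl**2).sum(1),rcond=None)[0]; r=np.sqrt(s[2]+s[0]**2+s[1]**2)
    ctr=s[:2]
    # slot: non-coloured pixels inside circle
    ys,xs=np.nonzero(w&(1-m)); g=onplane(c,np.c_[xs,ys],TH[n])[:,:2]-ctr; rr=np.hypot(*g.T)
    sl=g[(rr<.036)&(rr>.012)]; sd=sl.mean(0)
    # fin top from mask at z=.05 plane: pixels far out
    ys,xs=np.nonzero(m); z=P[ys,xs,2]; f=P[ys,xs][z>.044][:,:2]-ctr
    print(n,ctr.round(4),r.round(4),'slot+180',np.degrees(np.arctan2(-sd[1],-sd[0])).round(1),len(sl),'fin',f.mean(0).round(4),np.degrees(np.arctan2(f.mean(0)[1],f.mean(0)[0])).round(1))
disc(c,'blue',247,165);disc(c,'yellow',401,231);disc(c,'red',248,221)
s=P[110:220,290:370].reshape(-1,3)
q=s[(s[:,2]>.226)&(s[:,2]<.2335)&(s[:,0]>.65)]; print('post',len(q),q.mean(0),cv2.minAreaRect(q[:,:2].astype(np.float32)))
t=s[(s[:,2]>.233)&(s[:,2]<.245)&(s[:,0]<.64)]; print('head',cv2.minEnclosingCircle(t[:,:2].astype(np.float32)))
q=s[(s[:,2]>.27)]; print('stem',q[q[:,2]<.31].mean(0))
for zz in (.215,.222,.23):
  for x in (.63,.66,.69):
    q=s[(abs(s[:,2]-zz)<.004)&(abs(s[:,0]-x)<.015)]; 
    if len(q): print(zz,x,len(q),q[:,1].min(),q[:,1].max())
E
python3 m2.py
```

```text
blue [0.6357 0.2322] 0.0392 slot+180 154.5 46 fin [-0.0578  0.0182] 162.5
yellow [ 0.4324 -0.2437] 0.0391 slot+180 -154.9 31 fin [-0.0475 -0.0052] -173.8
red [0.4621 0.2284] 0.0393 slot+180 150.7 31 fin [-0.0474  0.0141] 163.4
post 188 [0.6933111  0.00358879 0.22951905] ((0.6933024525642395, 0.0033190008252859116), (0.03385716304183006, 0.04388944059610367), 6.464634895324707)
head ((0.5743609070777893, -0.01019519753754139), 0.03722371533513069)
stem [ 0.5743125  -0.0094504   0.28734301]
0.215 0.63 25 -0.020147349031013145 0.013769518765043426
0.215 0.66 19 -0.017694029292072005 0.016648919309980775
0.215 0.69 3 -0.017423754643161926 0.024257439444166556
0.222 0.63 133 -0.020126207822065534 0.014137659414015818
0.222 0.66 134 -0.017275350341408646 0.016919379846615734
0.222 0.69 36 -0.017423754643161926 0.025080458001267264
0.23 0.63 3 -0.006080348514377748 0.0070629013351746345
0.23 0.66 1 0.020119378883036304 0.020119378883036304
0.23 0.69 161 -0.01910473523247211 0.025578804861685567
```

```bash
cat >> h.py <<'E'
def toolR(phi,s,t=30):
    """fin direction phi (deg), s=+1: tool x outward, -1: inward"""
    p,t=np.radians([phi,t]); u=np.array([np.cos(p),np.sin(p),0]); k=np.array([0,0,1.])
    z=-(u*np.sin(t)+k*np.cos(t)); x=s*(u*np.cos(t)-k*np.sin(t)); return np.c_[x,np.cross(z,x),z]
GR=np.array([.061,.038]) # grasp point radius and height in disc
def tcp(ctr,z,phi,s,t=30,back=0,gr=GR):
    M=toolR(phi,s,t); p=np.radians(phi); u=np.array([np.cos(p),np.sin(p),0])
    return np.array([*ctr,z])+u*gr[0]+[0,0,gr[1]]+M[:,2]*(.019-back),M
def row(pos,M,o=None):
    o=o or get_obs(); C=Rm(o['tool_rot']); d=C.T@(pos-o['tool_pos'])/.3
    w=R.from_matrix(C.T@M).as_rotvec()/np.pi
    return np.r_[d,w].round(4).tolist()
STEM=np.array([.5743,-.0097]); 
E
python3 - <<'E'
from h import *
p,M=tcp([.6357,.2322],0,154.5,1,back=.09); print(p,row(p,M))
E
```

```text
[0.54860052 0.27374432 0.0994878 ] [-1.3307, -0.6138, 0.3054, 0.0034, -0.1666, 0.0145]
```

servo_tool --series '[[[-0.15, -0.1, -0.1, 0, -0.03, 0, 1], [-0.27, -0.15, -0.1, 0, -0.06, 0, 1], [-0.4, -0.2, -0.05, 0, -0.1, 0, 1], [-0.5, -0.25, 0, 0, -0.13, 0, 1], [-0.62, -0.3, 0, 0.003, -0.1666, 0.0145, 1], [-0.75, -0.35, 0, 0.003, -0.1666, 0.0145, 1], [-0.87, -0.4, 0, 0.003, -0.1666, 0.0145, 1], [-0.98, -0.45, 0.0, 0.003, -0.1666, 0.0145, 1], [-1, -0.5, 0.05, 0.003, -0.1666, 0.0145, 1], [-1, -0.55, 0.1, 0.003, -0.1666, 0.0145, 1], [-1, -0.6138, 0.15, 0.003, -0.1666, 0.0145, 1], [-1, -0.6138, 0.15, 0.003, -0.1666, 0.0145, 1]]]'

```text
time_s: 1.15
tool_pos: [0.4551, 0.3069, 0.1427]
tool_rot: [-179.6, 29.9, 154.5]
force: [-0.8, -0.7, -1.7]
grip_width: 0.0872
grasp_force: 0.0
```

```bash
python3 - <<'E'
from h import *
p,M=tcp([.6357,.2322],0,154.5,1,back=.09); print(p,row(p,M)); print(get_obs()['qpos'].round(1))
E
```

```text
[0.54860052 0.27374432 0.0994878 ] [-0.2135, 0.0363, 0.2886, -0.0021, -0.0006, -0.0001]
[-63.3   2.5   5.2 113.9  33.1  64.5  -8.5]
```

servo_tool --series '[[[-0.1, 0.02, 0.1, -0.002, 0, 0, 1], [-0.18, 0.0363, 0.2, -0.002, 0, 0, 1], [-0.2135, 0.0363, 0.28, -0.002, 0, 0, 1], [-0.2135, 0.0363, 0.2886, -0.002, 0, 0, 1], [-0.2135, 0.0363, 0.2886, -0.002, 0, 0, 1], [-0.2135, 0.0363, 0.2886, -0.002, 0, 0, 1]]]'

```text
time_s: 1.65
tool_pos: [0.5509, 0.2813, 0.1038]
tool_rot: [179.4, 30.0, 154.5]
force: [-0.1, -0.5, 0.1]
grip_width: 0.0873
grasp_force: 0.0
```

```bash
python3 - <<'E'
from h import *
o=get_obs(); c=cam('wrist'); save(c,'pics/w1.png'); np.savez('w1.npz',pos=o['tool_pos'],rot=o['tool_rot'],**c)
print(o['tool_pos'],o['tool_rot'],o['qpos'].round(1))
E
```

```text
[0.55086719 0.28131157 0.10378644] [179.44860333  29.96976058 154.48226504] [-57.1   9.2  10.4 111.6  33.6  54.1  -1.2]
```

View pics/w1.png

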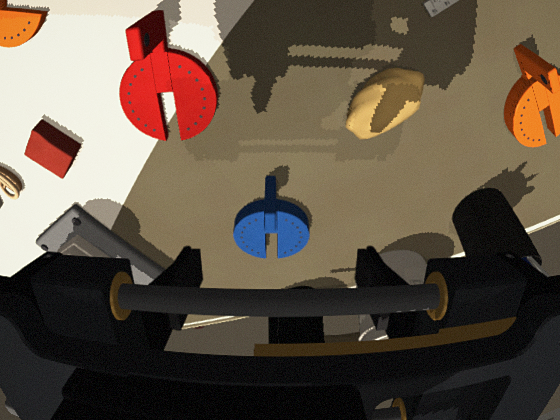

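The wrist view shows blue fin end-on at (271,190), disc at (271,230), slot straight behind: yaw is right. Measuring from depth.

```bash
cat >> h.py <<'E'
def wcloud(c,o):
    h,w=c['depth'].shape; u,v=np.meshgrid(np.arange(w)-c['cx'],np.arange(h)-c['cy']); r=np.hypot(u,v)+1e-9; th=r/c['fx']
    d=c['depth']; P=np.stack([np.tan(th)*u/r*d,np.tan(th)*v/r*d,d],-1); P[d<=0]=np.nan
    m=np.array(c['mount']); P=P@m[:3,:3].T+m[:3,3]
    return P@Rm(o['tool_rot']).T+o['tool_pos']
def wdisc(col,z0=0,near=None,c=None,o=None):
    o=o or get_obs(); c=c or cam('wrist'); P=wcloud(c,o); m=mask(c,col)>0; Q=P[m]; Q=Q[np.isfinite(Q[:,0])]
    if near is not None: Q=Q[np.hypot(*(Q[:,:2]-near).T)<.085]
    z=Q[:,2]-z0; D=Q[abs(z-TH[col])<.004]; F=Q[(z>.028)&(z<.056)]
    hull=cv2.convexHull(D[:,:2].astype(np.float32))[:,0].astype(float)
    ctr,r=cv2.minEnclosingCircle(D[:,:2].astype(np.float32))
    ctr=np.array(ctr); f=np.median(F[:,:2],0); 
    w=(F[:,:2]-F[:,:2].mean(0)); d=np.linalg.svd(w,full_matrices=False)[2][0]
    print(col,'n',len(D),len(F),'disc',ctr.round(4),round(r,4),'ztop',np.median(D[:,2]).round(4),'fin',F[:,:2].mean(0).round(4),'ztopfin',np.percentile(F[:,2],97).round(4),
     'ang c->fin',np.degrees(np.arctan2(*(F[:,:2].mean(0)-ctr)[::-1])).round(1),'svd',np.degrees(np.arctan2(d[1],d[0])).round(1))
    return P,m
E
python3 - <<'E'
from h import *
w=np.load('w1.npz'); c={k:(w[k] if w[k].ndim else float(w[k])) for k in w.files}; o=dict(tool_pos=c['pos'],tool_rot=c['rot'])
wdisc('blue',near=[.62,.24],c=c,o=o)
wdisc('red',near=[.45,.235],c=c,o=o)
o=get_obs();print(o['tool_pos']);wdisc('blue',near=[.62,.24]);wdisc('red',near=[.45,.235])
p,M=tcp([.6357,.2322],0,154.5,1,back=.09);print(p,row(p,M))
E
```

```text
blue n 2248 195 disc [0.637  0.2325] 0.0401 ztop 0.0169 fin [0.5831 0.2583] ztopfin 0.0496 ang c->fin 154.4 svd -25.0
red n 5997 547 disc [0.4489 0.2347] 0.055 ztop 0.0092 fin [0.4101 0.2557] ztopfin 0.0504 ang c->fin 151.6 svd -26.4
[0.55069486 0.28206567 0.10425625]
blue n 2223 203 disc [0.6369 0.2326] 0.0399 ztop 0.0169 fin [0.5832 0.2584] ztopfin 0.0496 ang c->fin 154.3 svd -24.4
red n 5955 535 disc [0.4492 0.2352] 0.0546 ztop 0.0091 fin [0.4099 0.2557] ztopfin 0.0503 ang c->fin 152.4 svd -26.6
[0.54860052 0.27374432 0.0994878 ] [0.0033, -0.0289, 0.0174, 0.0037, -0.0001, 0.0001]
```

```bash
python3 - <<'E'
from h import *
for b in (.09,0):
    p,M=tcp([.637,.2325],0,154.5,1,back=b);print(p,row(p,M))
E
```

```text
[0.54990052 0.27404432 0.0994878 ] [0.0002, -0.0261, 0.0191, 0.0037, -0.0001, 0.0001]
[0.59051686 0.25467132 0.02154552] [0.0002, -0.0296, 0.3191, 0.0037, -0.0001, 0.0001]
```

servo_tool --series '[[[0, -0.0261, 0.02, 0.0037, 0, 0, 1], [0, -0.028, 0.1, 0.0037, 0, 0, 1], [0, -0.0296, 0.18, 0.0037, 0, 0, 1], [0, -0.0296, 0.25, 0.0037, 0, 0, 0.6], [0, -0.0296, 0.29, 0.0037, 0, 0, 0.4], [0, -0.0296, 0.31, 0.0037, 0, 0, 0.3], [0, -0.0296, 0.319, 0.0037, 0, 0, 0.3], [0, -0.0296, 0.319, 0.0037, 0, 0, 0.3], [0, -0.0296, 0.319, 0.0037, 0, 0, 0.3]]]'

```text
time_s: 2.55
tool_pos: [0.5912, 0.2534, 0.0217]
tool_rot: [-180.0, 30.0, 154.4]
force: [0.6, -0.1, 0.6]
grip_width: 0.0552
grasp_force: 0.0
```

```bash
python3 - <<'E'
from h import *
p,M=tcp([.637,.2325],0,154.5,1);print(p,row(p,M),get_obs()['grip_width'],get_obs()['force'])
E
```

```text
[0.59051686 0.25467132 0.02154552] [0.0034, 0.0028, -0.0015, -0.0004, 0.0, -0.0003] 0.05519929195242312 [ 0.58723959 -0.14999727  0.64377923]
```

servo_tool --series '[[[0.003, 0.0028, 0, 0, 0, 0, 0.15], [0.003, 0.0028, 0, 0, 0, 0, 0], [0.003, 0.0028, 0, 0, 0, 0, 0], [0.003, 0.0028, 0, 0, 0, 0, 0], [0.003, 0.0028, 0, 0, 0, 0, 0], [0.003, 0.0028, 0, 0, 0, 0, 0], [0.003, 0.0028, 0, 0, 0, 0, 0], [0.003, 0.0028, 0, 0, 0, 0, 0], [0.003, 0.0028, 0, 0, 0, 0, 0]]]' --grip_force 55

```text
time_s: 3.3
tool_pos: [0.5908, 0.2537, 0.0204]
tool_rot: [-179.9, 30.0, 154.4]
force: [0.2, 0.6, 0.6]
grip_width: 0.0054
grasp_force: 55.0
```

```bash
python3 - <<'E'
from h import *
o=get_obs(); print(o['tool_pos'],o['tool_rot'],o['grip_width'],o['grasp_force'],o['force'])
wdisc('blue',near=[.62,.24])
p,M=tcp([.637,.2325],.10,154.5,1);print('lift',p,row(p,M))
C=Rm(o['tool_rot'])
# place pre-pose: disc centre 60mm out from stem along fin dir 103, disc z .10
for out,z in((.11,.10),(.06,.075)):
    ph=np.radians(103); c=STEM+out*np.array([np.cos(ph),np.sin(ph)]); p,M=tcp(c,z,103,1); print(p,row(p,M))
E
```

```text
[0.59076951 0.25369656 0.02043552] [-179.89225519   29.99521483  154.43230877] 0.005392559975003518 54.99452160671353 [0.22051962 0.58515652 0.64881828]
blue n 193 191 disc [0.6133 0.2435] 0.0288 ztop 0.017 fin [0.5822 0.258 ] ztopfin 0.0502 ang c->fin 154.9 svd -33.1
lift [0.59051686 0.25467132 0.12154552] [-0.1666, 0.002, -0.2929, -0.0008, -0.0, -0.0003]
[0.5379704  0.14766077 0.12154552] [-0.1631, -0.3954, -0.2942, 0.1423, 0.0002, 0.2474]
[0.54921796 0.09894226 0.09654552] [-0.2114, -0.5255, -0.1699, 0.1423, 0.0002, 0.2474]
```

servo_tool --series '[[[-0.03, 0, -0.06, 0, 0, 0, 0], [-0.09, 0, -0.15, 0, 0, 0, 0], [-0.15, 0, -0.27, 0, 0, 0, 0], [-0.165, -0.06, -0.29, 0.02, 0, 0.035, 0], [-0.165, -0.12, -0.29, 0.04, 0, 0.07, 0], [-0.165, -0.18, -0.29, 0.06, 0, 0.105, 0], [-0.163, -0.24, -0.294, 0.08, 0, 0.14, 0], [-0.163, -0.3, -0.294, 0.1, 0, 0.175, 0], [-0.163, -0.35, -0.294, 0.12, 0, 0.21, 0], [-0.163, -0.38, -0.294, 0.135, 0, 0.235, 0], [-0.163, -0.3954, -0.294, 0.1423, 0, 0.2474, 0], [-0.163, -0.3954, -0.294, 0.1423, 0, 0.2474, 0]]]'

```text
time_s: 4.35
tool_pos: [0.5386, 0.1463, 0.1213]
tool_rot: [-180.0, 30.1, 102.9]
force: [0.4, 0.2, 0.7]
grip_width: 0.0006
grasp_force: 0.0
```

servo_tool --series '[[[0, 0, 0, 0, 0, 0, 0], [0, 0, 0, 0, 0, 0, 0], [0, 0, 0, 0, 0, 0, 0]]]'

```text
time_s: 4.6
tool_pos: [0.5375, 0.1482, 0.1213]
tool_rot: [-180.0, 30.0, 103.1]
force: [0.1, 0.5, -1.0]
grip_width: 0.0005
grasp_force: 0.0
```

```bash
python3 - <<'E'
from h import *
o=get_obs(); print(o['tool_pos'],o['tool_rot'],o['qpos'].round(1),o['grip_width'],o['force'])
c=cam('wrist'); save(c,'pics/w2.png'); P=wcloud(c,o)
m=mask(c,'blue')>0; Q=P[m];Q=Q[np.isfinite(Q[:,0])]; print(len(Q),np.percentile(Q,[2,50,98],axis=0).round(4))
c=cam('side'); save(c,'pics/s2.png'); t=cam('top'); save(t,'pics/t2.png')
cv2.imwrite('pics/c2.png',np.hstack([cv2.resize(c['frame'][150:300,220:370],(400,400)),cv2.resize(t['frame'][100:220,270:390],(400,400))])[:,:,::-1])
E
```

```text
[0.53752384 0.14815756 0.12131899] [-179.98554427   30.01543326  103.13465371] [-52.9  17.8  18.4  99.7  22.9  76.3 -29.6] 0.0005423255759479333 [ 0.12660124  0.50150685 -0.97906035]
7053 [[0.5197 0.2213 0.0156]
 [0.57   0.2622 0.0172]
 [0.6109 0.29   0.0493]]
```

View pics/c2.png

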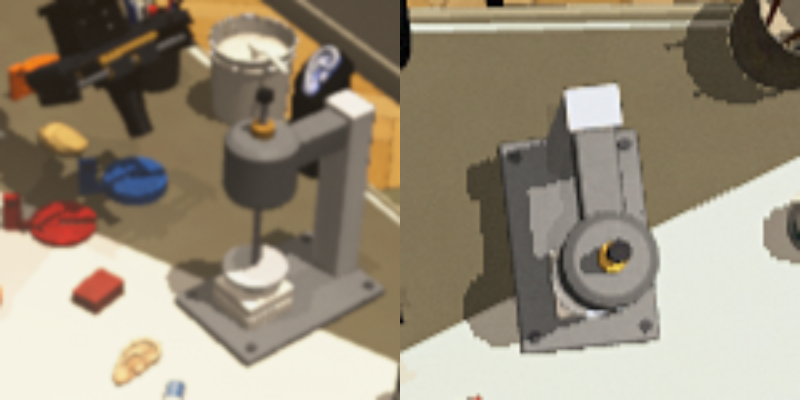

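View pics/w2.png

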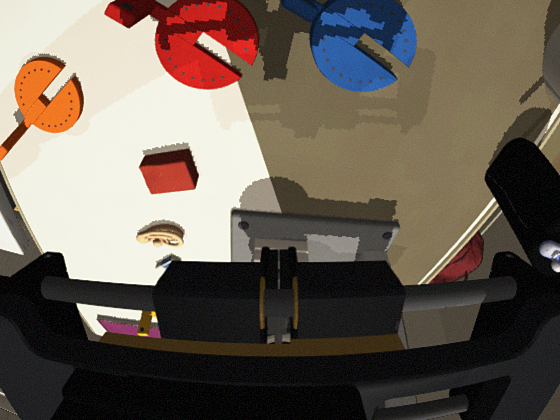

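Blue slipped out: the fingers are empty, and blue lies flat but displaced at about (362,40) in the wrist view. I'll find it again and check the fin's geometry.

```bash
sed -i 's/^c={k.*/c=cam("top")/; s/^s=P.*/raise SystemExit/' m2.py; sed -i "s/^disc(c,'blue'.*/m=mask(c,'blue'); m[:, :150]=0; ys,xs=np.nonzero(m); u,v=int(np.median(xs)),int(np.median(ys)); print(u,v,len(xs)); disc(c,'blue',u,v)\ndisc(c,'red',248,221)/" m2.py
python3 m2.py; python3 - <<'E'
from h import *
# fin extents from first hover picture
w=np.load('w1.npz'); c={k:(w[k] if w[k].ndim else float(w[k])) for k in w.files}; o=dict(tool_pos=c['pos'],tool_rot=c['rot'])
for n,ctr,ph in(('blue',[.637,.2325],154.5),('red',[.4621,.2284],151.5)):
    P=wcloud(c,o); Q=P[mask(c,n)>0]; p=np.radians(ph); L=(Q[:,:2]-ctr)@np.array([[np.cos(p),-np.sin(p)],[np.sin(p),np.cos(p)]])
    for a,b in((.022,.03),(.03,.04),(.04,.046),(.046,.056)):
        k=(Q[:,2]>a)&(Q[:,2]<b)&(abs(L[:,1])<.03)&(abs(L[:,0])<.1); print(n,a,k.sum(),np.percentile(L[k],[2,50,98],axis=0).round(4).tolist())
E
```

```text
239 179 101Traceback (most recent call last):
  File "m2.py", line 19, in <module>
    m=mask(c,'blue'); m[:, :150]=0; ys,xs=np.nonzero(m); u,v=int(np.median(xs)),int(np.median(ys)); print(u,v,len(xs)); disc(c,'blue',u,v)
                                                                                                                        ~~~~^^^^^^^^^^^^^^
  File "m2.py", line 8, in disc
    n_,l,st,_=cv2.connectedComponentsWithStats(b); i=1+st[1:,4].argmax()
                                                       ~~~~~~~~~~~~~~~^^
ValueError: attempt to get argmax of an empty sequence
Traceback (most recent call last):
IndexError: index -1 is out of bounds for axis 0 with size 0
```

```bash
cat >> h.py <<'E'
def fin(n,ctr,ph,c,o):
    P=wcloud(c,o); Q=P[mask(c,n)>0]; Q=Q[np.isfinite(Q[:,0])]; p=np.radians(ph); L=(Q[:,:2]-ctr)@np.array([[np.cos(p),-np.sin(p)],[np.sin(p),np.cos(p)]])
    for a,b in((.022,.03),(.03,.04),(.04,.046),(.046,.056)):
        k=(Q[:,2]>a)&(Q[:,2]<b)&(abs(L[:,1])<.03)&(abs(L[:,0])<.1); 
        if k.sum()>3: print(n,a,k.sum(),np.percentile(L[k],[2,50,98],axis=0).round(4).tolist())
E
python3 - <<'E'
from h import *
w=np.load('w1.npz'); c={k:(w[k] if w[k].ndim else float(w[k])) for k in w.files}; o=dict(tool_pos=c['pos'],tool_rot=c['rot'])
fin('blue',[.637,.2325],154.5,c,o); fin('red',[.4621,.2284],151.5,c,o)
o=get_obs(); c=cam('wrist'); wdisc('blue',near=[.57,.255],c=c,o=o)
Q=wcloud(c,o)[mask(c,'blue')>0]; Q=Q[(Q[:,2]<.02)&(Q[:,2]>.014)]; print(cv2.minAreaRect(Q[:,:2].astype(np.float32)),Q[:,:2].min(0),Q[:,:2].max(0))
E
```

```text
blue 0.046 194 [[0.0488, -0.0045], [0.0602, -0.0002], [0.0689, 0.0047]]
red 0.022 28 [[0.0481, -0.0036], [0.0602, -0.0029], [0.0692, 0.0011]]
red 0.03 27 [[0.0478, -0.0034], [0.0611, -0.0027], [0.0691, 0.0018]]
red 0.04 16 [[0.0479, -0.0034], [0.0538, -0.0029], [0.0693, 0.0005]]
red 0.046 494 [[0.0483, -0.003], [0.0587, 0.0011], [0.0687, 0.0058]]
blue n 6608 392 disc [0.5718 0.2569] 0.0445 ztop 0.0172 fin [0.5219 0.2746] ztopfin 0.0508 ang c->fin 160.4 svd -10.9
((0.5775951147079468, 0.25383102893829346), (0.07908320426940918, 0.0730505883693695), 19.7457218170166) [0.53187058 0.21708563] [0.61604966 0.29505002]
```

```bash
python3 - <<'E'
from h import *
p,M=tcp([.5755,.256],0,155,1,back=.10);print(p,row(p,M))
E
```

```text
[0.48350976 0.29889575 0.10814806] [0.4825, -0.0625, -0.2276, -0.1444, 0.0002, -0.25]
```

servo_tool --series '[[[0.06, 0, -0.2, -0.02, 0, -0.035, 0.3], [0.12, 0, -0.2276, -0.04, 0, -0.07, 0.5], [0.18, -0.02, -0.2276, -0.06, 0, -0.1, 0.5], [0.26, -0.04, -0.2276, -0.08, 0, -0.14, 0.5], [0.34, -0.0625, -0.2276, -0.1, 0, -0.175, 0.5], [0.42, -0.0625, -0.2276, -0.12, 0, -0.21, 0.5], [0.4825, -0.0625, -0.2276, -0.1444, 0, -0.25, 0.5], [0.4825, -0.0625, -0.2276, -0.1444, 0, -0.25, 0.5], [0.4825, -0.0625, -0.2276, -0.1444, 0, -0.25, 0.5], [0.4825, -0.0625, -0.2276, -0.1444, 0, -0.25, 0.5]]]'

```text
time_s: 5.68
tool_pos: [0.4838, 0.2984, 0.1084]
tool_rot: [180.0, 30.0, 154.9]
force: [0.5, 0.0, -0.1]
grip_width: 0.0429
grasp_force: 0.0
```

```bash
python3 - <<'E'
from h import *
o=get_obs(); print(o['tool_pos'],o['tool_rot'],o['grip_width']); c=cam('wrist'); wdisc('blue',near=[.56,.26],c=c,o=o); fin('blue',[.576,.256],155,c,o)
wdisc('red',near=[.45,.235],c=c,o=o)
E
```

```text
[0.48384955 0.29837653 0.10843734] [179.99469512  30.04485511 154.87565418] 0.042916542347735974
blue n 2182 203 disc [0.5692 0.2577] 0.0463 ztop 0.0168 fin [0.5201 0.2759] ztopfin 0.0498 ang c->fin 159.7 svd 166.7
blue 0.03 6 [[0.0523, 0.0003], [0.0526, 0.0003], [0.0547, 0.0003]]
blue 0.04 6 [[0.0528, 0.0003], [0.0535, 0.0003], [0.0545, 0.0003]]
blue 0.046 191 [[0.0486, 0.001], [0.0597, 0.0056], [0.069, 0.0112]]
red n 3882 457 disc [0.4479 0.2339] 0.0548 ztop 0.0092 fin [0.4082 0.2565] ztopfin 0.0502 ang c->fin 150.3 svd -27.4
```

```bash
python3 - <<'E'
from h import *
p,M=tcp([.5755,.2557],0,160.3,1,back=0,gr=np.array([.0595,.037]));print(p,row(p,M))
E
```

```text
[0.52842647 0.27255476 0.02054552] [-0.0001, -0.0161, 0.3393, -0.015, 0.0003, -0.0263]
```

servo_tool --series '[[[0, -0.016, 0.06, -0.015, 0, -0.0263, 0.5], [0, -0.016, 0.15, -0.015, 0, -0.0263, 0.4], [0, -0.016, 0.22, -0.015, 0, -0.0263, 0.3], [0, -0.016, 0.28, -0.015, 0, -0.0263, 0.3], [0, -0.016, 0.32, -0.015, 0, -0.0263, 0.3], [0, -0.016, 0.339, -0.015, 0, -0.0263, 0.3], [0, -0.016, 0.339, -0.015, 0, -0.0263, 0.25], [0, -0.016, 0.339, -0.015, 0, -0.0263, 0.2], [0, -0.016, 0.339, -0.015, 0, -0.0263, 0.17]]]'

```text
time_s: 6.48
tool_pos: [0.5282, 0.2737, 0.0209]
tool_rot: [180.0, 30.1, 160.4]
force: [-0.7, 0.4, -0.7]
grip_width: 0.0178
grasp_force: 0.0
```

servo_tool --series '[[[0, 0, 0, 0, 0, 0, 0.13], [0, 0, 0, 0, 0, 0, 0.1], [0, 0, 0, 0, 0, 0, 0.08], [0, 0, 0, 0, 0, 0, 0.06], [0, 0, 0, 0, 0, 0, 0.04], [0, 0, 0, 0, 0, 0, 0.02], [0, 0, 0, 0, 0, 0, 0], [0, 0, 0, 0, 0, 0, 0]]]' --grip_force 12

```text
time_s: 7.15
tool_pos: [0.5279, 0.2732, 0.0205]
tool_rot: [-180.0, 30.0, 160.4]
force: [-3.0, 0.1, 5.8]
grip_width: 0.0091
grasp_force: 12.0
```

servo_tool --series '[[[0, 0, 0, 0, 0, 0, 0], [0, 0, 0, 0, 0, 0, 0], [0, 0, 0, 0, 0, 0, 0]]]' --grip_force 30

```text
time_s: 7.4
tool_pos: [0.5279, 0.2732, 0.0205]
tool_rot: [-180.0, 30.0, 160.4]
force: [-2.5, -0.2, 6.1]
grip_width: 0.007
grasp_force: 30.0
```

servo_tool --series '[[[-0.005, 0, -0.009, 0, 0, 0, 0], [-0.012, 0, -0.021, 0, 0, 0, 0], [-0.02, 0, -0.035, 0, 0, 0, 0], [-0.028, 0, -0.048, 0, 0, 0, 0], [-0.033, 0, -0.058, 0, 0, 0, 0], [-0.033, 0, -0.058, 0, 0, 0, 0]]]'

```text
time_s: 7.9
tool_pos: [0.528, 0.2733, 0.0409]
tool_rot: [180.0, 30.0, 160.4]
force: [-1.6, -0.5, -1.1]
grip_width: 0.0067
grasp_force: 30.0
```

```bash
python3 - <<'E'
from h import *
o=get_obs(); print(o['tool_pos'],o['grip_width'],o['force'],o['wrist_torque']); c=cam('wrist'); save(c,'pics/w3.png')
Q=wcloud(c,o)[mask(c,'blue')>0]; Q=Q[np.isfinite(Q[:,0])];Q=Q[np.hypot(*(Q[:,:2]-[.56,.26]).T)<.09]; print(len(Q),np.percentile(Q,[2,25,50,75,98],axis=0).round(4))
s=cam('side'); save(s,'pics/s3.png')
b=np.nonzero(mask(s,'blue')[:, 150:400]); print(b[0].mean(),b[1].mean()+150)
v,u=int(b[0].mean()),int(b[1].mean()+150)
cv2.imwrite('pics/c3.png',np.hstack([cv2.resize(s['frame'][v-40:v+40,u-40:u+40],(400,400)),cv2.resize(c['frame'][100:300,180:380],(400,400))])[:,:,::-1])
E
```

```text
[0.52797939 0.27325884 0.04089921] 0.006733052224239797 [-1.55545196 -0.51817002 -1.13846011] [ 0.28880328  0.86659209 -0.06886456]
1837 [[0.5052 0.228  0.0167]
 [0.5306 0.2436 0.0251]
 [0.539  0.2604 0.0278]
 [0.5534 0.2825 0.0301]
 [0.5773 0.2961 0.0693]]
214.37857142857143 266.74285714285713
```

View pics/c3.png

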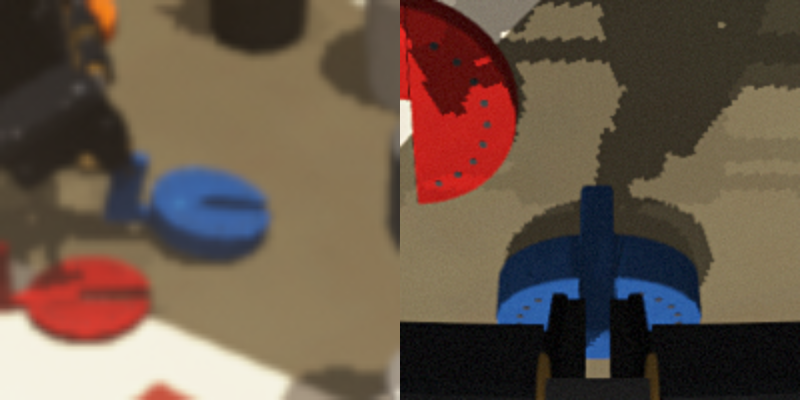

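Blue is held but sags in the grip: mouth end low at (240,250) in the left half. I'll put it down, grip lower and harder, and lift gently.

servo_tool --series '[[[0.008, 0, 0.015, 0, 0, 0, 0], [0.018, 0, 0.032, 0, 0, 0, 0], [0.028, 0, 0.05, 0, 0, 0, 0], [0.033, 0, 0.058, 0, 0, 0, 0.05], [0.033, 0, 0.058, 0, 0, 0, 0.2], [0.033, 0, 0.058, 0, 0, 0, 0.25], [0.036, 0, 0.066, 0, 0, 0, 0.25], [0.041, 0, 0.072, 0, 0, 0, 0.25], [0.041, 0, 0.072, 0, 0, 0, 0.25], [0.041, 0, 0.072, 0, 0, 0, 0.25]]]'

```text
time_s: 8.83
tool_pos: [0.5277, 0.2723, 0.0146]
tool_rot: [-179.9, 30.0, 160.5]
force: [0.1, -0.3, 0.4]
grip_width: 0.0219
grasp_force: 0.0
```

```bash
python3 - <<'E'
from h import *
o=get_obs(); print(o['tool_pos'],o['tool_rot'],o['grip_width'],o['force']); c=cam('wrist'); wdisc('blue',near=[.56,.26],c=c,o=o); fin('blue',[.5755,.2557],160.3,c,o)
E
```

```text
[0.52770016 0.27229557 0.01455751] [-179.8626312    30.01552215  160.47498611] 0.021851967880807018 [ 0.1295089  -0.2516488   0.36288845]
blue n 627 322 disc [0.5621 0.2677] 0.0284 ztop 0.0171 fin [0.5159 0.2767] ztopfin 0.0496 ang c->fin 169.0 svd -20.3
blue 0.03 8 [[0.0667, -0.0046], [0.0672, 0.0007], [0.0689, 0.0054]]
blue 0.04 24 [[0.0612, -0.0103], [0.0668, -0.0044], [0.0689, 0.0116]]
blue 0.046 290 [[0.0542, -0.0045], [0.0631, 0.0004], [0.0693, 0.0053]]
```

servo_tool --series '[[[0, 0, 0, 0, 0, 0, 0.1], [0, 0, 0, 0, 0, 0, 0.06], [0, 0, 0, 0, 0, 0, 0.03], [0, 0, 0, 0, 0, 0, 0], [0, 0, 0, 0, 0, 0, 0], [0, 0, 0, 0, 0, 0, 0], [0, 0, 0, 0, 0, 0, 0]]]' --grip_force 60

```text
time_s: 9.47
tool_pos: [0.5279, 0.2728, 0.0152]
tool_rot: [-179.9, 30.0, 160.4]
force: [-0.2, -0.0, -0.9]
grip_width: 0.0087
grasp_force: 60.0
```

servo_tool --series '[[[-0.004, 0, -0.007, 0, 0, 0, 0], [-0.01, 0, -0.017, 0, 0, 0, 0], [-0.02, 0, -0.035, 0, 0, 0, 0], [-0.033, 0, -0.058, 0, 0, 0, 0], [-0.047, 0, -0.081, 0, 0, 0, 0], [-0.058, 0, -0.1, 0, 0, 0, 0], [-0.063, 0, -0.11, 0, 0, 0, 0], [-0.065, 0, -0.113, 0, 0, 0, 0], [-0.065, 0, -0.113, 0, 0, 0, 0], [-0.065, 0, -0.113, 0, 0, 0, 0]]]'

```text
time_s: 10.3
tool_pos: [0.5276, 0.2726, 0.0541]
tool_rot: [-179.9, 30.0, 160.4]
force: [-0.6, 0.4, -2.7]
grip_width: 0.0085
grasp_force: 60.0
```

```bash
cat >> h.py <<'E'
def held(col,near):
    """tilt of held disc's top face from wrist and side clouds"""
    o=get_obs(); c=cam('wrist'); s=cam('side'); print(o['tool_pos'].round(4),o['tool_rot'].round(1),o['grip_width'].round(4),o['force'].round(1))
    for n,P,m in(('w',wcloud(c,o),mask(c,col)),('s',cloud(s),mask(s,col))):
        m=cv2.erode(m,np.ones((3,3),np.uint8)) if n=='w' else m
        Q=P[m>0]; Q=Q[np.isfinite(Q[:,0])]; Q=Q[np.hypot(*(Q[:,:2]-near).T)<.08]
        if len(Q)<20: print(n,len(Q)); continue
        rng=np.random.default_rng(0); best=None
        for _ in range(400):
            a=Q[rng.choice(len(Q),3,False)]; nn=np.cross(a[1]-a[0],a[2]-a[0]); l=np.linalg.norm(nn)
            if l<1e-6: continue
            nn/=l*np.sign(nn[2]) if nn[2] else 1
            if nn[2]<.8: continue
            k=abs((Q-a[0])@nn)<.002
            if best is None or k.sum()>best.sum(): best=k
        B=Q[best]; A=np.c_[B[:,:2]-near,np.ones(len(B))]; g=np.linalg.lstsq(A,B[:,2],rcond=None)[0]
        print(n,len(Q),len(B),'z at near',g[2].round(4),'slope deg',np.degrees(np.arctan(np.hypot(g[0],g[1]))).round(1),'uphill az',np.degrees(np.arctan2(g[1],g[0])).round(0),'ctr',B[:,:2].mean(0).round(4))
    return c,s,o
E
python3 -c "
from h import *
held('blue',[.5755,.2557])"
```

```text
Traceback (most recent call last):
  File "h.py", line 60, in held
    o=get_obs(); c=cam('wrist'); s=cam('side'); print(o['tool_pos'].round(4),o['tool_rot'].round(1),o['grip_width'].round(4),o['force'].round(1))
                                                                                                    ^^^^^^^^^^^^^^^^^^^^^
AttributeError: 'float' object has no attribute 'round'
```

```bash
sed -i "s/o\['grip_width'\].round(4),o/round(o['grip_width'],4),o/" h.py
python3 -c "
from h import *
held('blue',np.array([.5755,.2557]))"
```

```text
[0.5275 0.2725 0.0537] [-179.9   30.   160.5] 0.0085 [-0.9  0.  -2.2]
w 232 187 z at near 0.0828 slope deg 4.5 uphill az -177.0 ctr [0.5173 0.2762]
s 179 120 z at near 0.0507 slope deg 5.8 uphill az -174.0 ctr [0.5704 0.252 ]
```

```bash
python3 - <<'E'
from h import *
G=np.array([.0595,.0315]); o=get_obs()
p,M=tcp([.5755,.2557],.06,160.4,1,36,gr=G);print('lift',row(p,M,o))
for out,z in((.11,.10),(.06,.077)):
    ph=np.radians(103); c=STEM+out*np.array([np.cos(ph),np.sin(ph)]); p,M=tcp(c,z,103,1,36,gr=G); print(p,row(p,M,o))
E
```

```text
lift [-0.0443, 0.0005, -0.0602, -0.0004, -0.0333, 0.0004]
[0.53868303 0.14457404 0.11612868] [-0.2576, -0.3899, -0.0902, 0.1734, -0.0301, 0.2679]
[0.54993058 0.09585554 0.09312868] [-0.2969, -0.5302, 0.0213, 0.1734, -0.0301, 0.2679]
```

servo_tool --series '[[[-0.02, 0, -0.03, 0, -0.01, 0, 0], [-0.045, 0, -0.06, 0.005, -0.033, 0.01, 0], [-0.07, -0.03, -0.07, 0.02, -0.033, 0.03, 0], [-0.1, -0.07, -0.08, 0.037, -0.033, 0.057, 0], [-0.12, -0.11, -0.085, 0.055, -0.033, 0.085, 0], [-0.14, -0.15, -0.09, 0.073, -0.033, 0.113, 0], [-0.16, -0.19, -0.09, 0.091, -0.032, 0.141, 0], [-0.18, -0.23, -0.09, 0.109, -0.032, 0.169, 0], [-0.2, -0.27, -0.09, 0.127, -0.031, 0.197, 0], [-0.22, -0.31, -0.09, 0.145, -0.03, 0.225, 0], [-0.24, -0.35, -0.09, 0.16, -0.03, 0.248, 0], [-0.2576, -0.38, -0.0902, 0.17, -0.0301, 0.263, 0]]]'

```text
time_s: 11.5
tool_pos: [0.5406, 0.1471, 0.1164]
tool_rot: [179.9, 35.9, 103.8]
force: [1.1, 0.1, -2.4]
grip_width: 0.0084
grasp_force: 60.0
```

servo_tool --series '[[[0, 0, 0, 0, 0, 0, 0], [0, 0, 0, 0, 0, 0, 0], [0, 0, 0, 0, 0, 0, 0]]]'

```text
time_s: 11.75
tool_pos: [0.5392, 0.1486, 0.1159]
tool_rot: [180.0, 35.9, 104.2]
force: [0.4, 1.0, -3.4]
grip_width: 0.0083
grasp_force: 60.0
```

```bash
cat > chk.py <<'E'
import sys
from h import *
col=sys.argv[1]; ph=float(sys.argv[2]); out=float(sys.argv[3]); z=float(sys.argv[4])
u=np.array([np.cos(np.radians(ph)),np.sin(np.radians(ph))]); near=STEM+u*out
c,s,o=held(col,near)
P=cloud(s); 
Q=P[110:300,220:430].reshape(-1,3); q=Q[(Q[:,2]>.12)&(Q[:,2]<.16)&(np.hypot(*(Q[:,:2]-STEM).T)<.012)]; print('stem side',len(q),q.mean(0).round(4) if len(q) else '')
cv2.imwrite(f'pics/k{int(o["time_s"]*100)}.png',np.hstack([cv2.resize(s['frame'][160:300,250:390],(400,400)),cv2.resize(c['frame'],(533,400))])[:,:,::-1][:,:800]); print(f'pics/k{int(o["time_s"]*100)}.png')
G=np.array([.0595,.0315])
for so,zz in((out,z),(.05,.077),(0.0,.077),(0.0,.07)):
    p,M=tcp(STEM+u*so,zz,ph,1,36,gr=G); print(so,zz,row(p,M,o))
E
python3 chk.py blue 103 .11 .10
```

```text
[0.5392 0.1486 0.1159] [180.   35.9 104.2] 0.0083 [ 0.4  1.  -3.4]
w 240 192 z at near 0.1501 slope deg 1.7 uphill az -83.0 ctr [0.5358 0.1625]
s 232 160 z at near 0.1187 slope deg 2.3 uphill az -52.0 ctr [0.5483 0.0998]
stem side 20 [ 0.5717 -0.0129  0.1317]
pics/k1175.png
0.11 0.1 [-0.0106, -0.0051, 0.0067, 0.004, -0.0007, 0.0054]
0.05 0.077 [-0.1278, -0.0093, 0.186, 0.004, -0.0007, 0.0054]
0.0 0.077 [-0.2628, -0.0129, 0.2836, 0.004, -0.0007, 0.0054]
0.0 0.07 [-0.2491, -0.0129, 0.3025, 0.004, -0.0007, 0.0054]
```

servo_tool --series '[[[-0.02, -0.0093, 0.03, 0.004, 0, 0.0054, 0], [-0.05, -0.0093, 0.07, 0.004, 0, 0.0054, 0], [-0.08, -0.0093, 0.115, 0.004, 0, 0.0054, 0], [-0.105, -0.0093, 0.155, 0.004, 0, 0.0054, 0], [-0.12, -0.0093, 0.177, 0.004, 0, 0.0054, 0], [-0.1278, -0.0093, 0.186, 0.004, 0, 0.0054, 0], [-0.1278, -0.0093, 0.186, 0.004, 0, 0.0054, 0], [-0.1278, -0.0093, 0.186, 0.004, 0, 0.0054, 0], [-0.1278, -0.0093, 0.186, 0.004, 0, 0.0054, 0]]]'

```text
time_s: 12.6
tool_pos: [0.5529, 0.0862, 0.0939]
tool_rot: [179.9, 35.9, 102.9]
force: [-0.2, -0.7, -3.0]
grip_width: 0.0084
grasp_force: 60.0
```

```bash
python3 chk.py blue 103 .05 .077
```

```text
[0.5529 0.0862 0.0939] [179.9  35.9 102.9] 0.0084 [-0.2 -0.7 -3. ]
w 236 188 z at near 0.1278 slope deg 1.7 uphill az -102.0 ctr [0.5497 0.1   ]
s 6
stem side 20 [ 0.5718 -0.0125  0.1313]
pics/k1260.png
0.05 0.077 [0.0017, -0.0024, 0.0018, 0.0001, -0.0007, -0.0005]
0.05 0.077 [0.0017, -0.0024, 0.0018, 0.0001, -0.0007, -0.0005]
0.0 0.077 [-0.1333, -0.0022, 0.0995, 0.0001, -0.0007, -0.0005]
0.0 0.07 [-0.1196, -0.0022, 0.1184, 0.0001, -0.0007, -0.0005]
```

View pics/k1260.png

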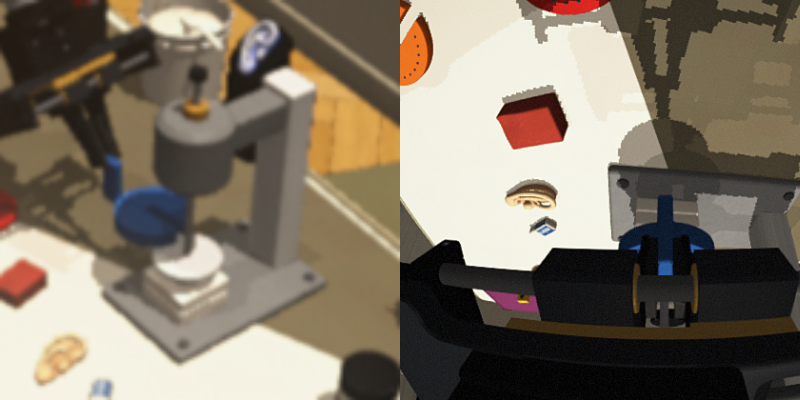

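servo_tool --series '[[[-0.01, -0.0023, 0.01, 0, -0.0007, 0, 0], [-0.02, -0.0023, 0.017, 0, -0.0007, 0, 0], [-0.033, -0.0023, 0.027, 0, -0.0007, 0, 0], [-0.047, -0.0023, 0.037, 0, -0.0007, 0, 0], [-0.047, -0.0023, 0.037, 0, -0.0007, 0, 0]]]'

```text
time_s: 13.12
tool_pos: [0.5561, 0.0652, 0.0934]
tool_rot: [180.0, 36.1, 102.7]
force: [-0.2, -0.7, -2.8]
grip_width: 0.0082
grasp_force: 60.0
```

servo_tool --series '[[[-0.01, 0, 0.007, 0, 0, 0, 0], [-0.024, 0, 0.017, 0, 0, 0, 0], [-0.038, 0, 0.027, 0, 0, 0, 0], [-0.052, 0, 0.037, 0, 0, 0, 0], [-0.064, 0, 0.046, 0, 0, 0, 0], [-0.075, 0, 0.054, 0, 0, 0, 0], [-0.082, 0, 0.06, 0, 0, 0, 0], [-0.086, 0, 0.0625, 0, 0, 0, 0], [-0.086, 0, 0.0625, 0, 0, 0, 0]]]'

```text
time_s: 13.87
tool_pos: [0.5631, 0.0358, 0.0931]
tool_rot: [180.0, 36.1, 102.8]
force: [0.3, 0.3, -2.3]
grip_width: 0.0086
grasp_force: 60.0
```

```bash
python3 chk.py blue 103 .0 .077
```

```text
[0.5631 0.0358 0.0931] [180.   36.1 102.8] 0.0086 [ 0.3  0.3 -2.3]
w 189 165 z at near 0.1275 slope deg 2.0 uphill az -77.0 ctr [0.56 0.05]
s 102 83 z at near 0.0952 slope deg 3.2 uphill az -82.0 ctr [ 0.5742 -0.0284]
stem side 20 [ 0.5717 -0.0129  0.1316]
pics/k1386.png
0.0 0.077 [0.0039, 0.0023, -0.0028, -0.0004, 0.0004, -0.0009]
0.05 0.077 [0.1387, 0.0018, -0.1009, -0.0004, 0.0004, -0.0009]
0.0 0.077 [0.0039, 0.0023, -0.0028, -0.0004, 0.0004, -0.0009]
0.0 0.07 [0.0177, 0.0023, 0.0161, -0.0004, 0.0004, -0.0009]
```

servo_tool --series '[[[0.004, 0.002, -0.0028, 0, 0.006, 0, 0], [0.006, 0.002, 0.001, 0, 0.011, 0, 0], [0.009, 0.002, 0.005, 0, 0.011, 0, 0], [0.012, 0.002, 0.009, 0, 0.011, 0, 0], [0.0148, 0.002, 0.012, 0, 0.011, 0, 0], [0.0148, 0.002, 0.012, 0, 0.011, 0, 0], [0.0148, 0.002, 0.012, 0, 0.011, 0, 0]]]'

```text
time_s: 14.55
tool_pos: [0.5632, 0.038, 0.0873]
tool_rot: [180.0, 34.1, 102.9]
force: [0.8, 0.4, -2.1]
grip_width: 0.0081
grasp_force: 60.0
```

```bash
python3 chk.py blue 103 .0 .07
```

```text
[0.5632 0.038  0.0873] [180.   34.1 102.9] 0.0081 [ 0.8  0.4 -2.1]
w 192 165 z at near 0.1197 slope deg 0.4 uphill az 113.0 ctr [0.5603 0.051 ]
s 109 82 z at near 0.0878 slope deg 1.8 uphill az -97.0 ctr [ 0.5722 -0.0263]
stem side 20 [ 0.5719 -0.0126  0.1312]
pics/k1455.png
0.0 0.07 [0.0006, 0.0003, 0.0045, -0.0004, -0.0106, -0.0006]
0.05 0.077 [0.1256, -0.0, -0.1083, -0.0004, -0.0106, -0.0006]
0.0 0.077 [-0.0125, 0.0003, -0.0148, -0.0004, -0.0106, -0.0006]
0.0 0.07 [0.0006, 0.0003, 0.0045, -0.0004, -0.0106, -0.0006]
```

servo_tool --series '[[[0.001, 0, 0.0015, 0, 0, 0, 0], [0.002, 0, 0.003, 0, 0, 0, 0], [0.002, 0, 0.003, 0, 0, 0, 0]]]'

```text
time_s: 14.9
tool_pos: [0.5633, 0.0379, 0.0864]
tool_rot: [180.0, 34.1, 102.8]
force: [-0.8, 0.2, -2.2]
grip_width: 0.0081
grasp_force: 60.0
```

servo_tool --series '[[[0, 0, 0, 0, 0, 0, 0.08], [0, 0, 0, 0, 0, 0, 0.12], [0, 0, 0, 0, 0, 0, 0.2], [0, 0, 0, 0, 0, 0, 0.25], [0, 0, 0, 0, 0, 0, 0.25]]]'

```text
time_s: 15.32
tool_pos: [0.5637, 0.0377, 0.087]
tool_rot: [179.9, 34.1, 102.8]
force: [0.1, -0.2, 0.9]
grip_width: 0.02
grasp_force: 0.0
```

servo_tool --series '[[[0, 0, -0.04, 0, 0, 0, 0.25], [0, 0, -0.13, 0, 0, 0, 0.25], [0, 0, -0.25, 0, 0, 0, 0.25], [0, 0, -0.35, 0, 0, 0, 0.25], [0, 0, -0.4, 0, 0, 0, 0.25], [0, 0, -0.4, 0, 0, 0, 0.25], [0, 0, -0.4, 0, 0, 0, 0.25]]]'

```text
time_s: 15.9
tool_pos: [0.5487, 0.1043, 0.1868]
tool_rot: [179.8, 34.0, 102.8]
force: [0.5, -0.6, -0.4]
grip_width: 0.022
grasp_force: 0.0
```

```bash
cat > placed.py <<'E'
import sys
from h import *
col,z0=sys.argv[1],float(sys.argv[2])
o=get_obs(); c=cam('wrist'); s=cam('side'); t=cam('top'); print(o['tool_pos'].round(4),o['tool_rot'].round(1))
H=TH[col]
for n,P,m in(('w',wcloud(c,o),mask(c,col)),('s',cloud(s),mask(s,col)),('t',cloud(t),mask(t,col))):
    Q=P[m>0]; Q=Q[np.isfinite(Q[:,0])]; Q=Q[np.hypot(*(Q[:,:2]-STEM).T)<.085]; z=Q[:,2]-z0
    D=Q[abs(z-H)<.004]; F=Q[(z>.03)&(z<.056)]
    if len(D)>8: 
        h=cv2.convexHull(D[:,:2].astype(np.float32))[:,0]; A=np.c_[2*h,np.ones(len(h))]; k=np.linalg.lstsq(A,(h**2).sum(1),rcond=None)[0]
        print(n,'disc',len(D),'z',np.median(D[:,2]).round(4),'std',D[:,2].std().round(4),'fit',k[:2].round(4),np.sqrt(k[2]+k[0]**2+k[1]**2).round(4),'rel',(k[:2]-STEM).round(4),'min',D[:,:2].min(0).round(4),'max',D[:,:2].max(0).round(4))
    if len(F)>3:
        f=F[:,:2].mean(0); print(n,'fin',len(F),f.round(4),'rel stem r',np.hypot(*(f-STEM)).round(4),'ang',np.degrees(np.arctan2(*(f-STEM)[::-1])).round(1),'ztop',np.percentile(F[:,2],95).round(4))
if len(sys.argv)>3: cv2.imwrite(sys.argv[3],np.hstack([cv2.resize(s['frame'][160:300,250:390],(400,400)),cv2.resize(c['frame'],(533,400))])[:,:,::-1][:,:800])
E
python3 placed.py blue .07 pics/p1.png
```

```text
[0.5487 0.1043 0.1868] [179.8  34.  102.8]
w disc 1738 z 0.0868 std 0.0005 fit [ 0.5748 -0.0088] 0.0389 rel [0.0005 0.0009] min [ 0.5361 -0.0478] max [0.6138 0.0303]
w fin 143 [0.5607 0.0489] rel stem r 0.0602 ang 103.1 ztop 0.1194
s disc 91 z 0.0873 std 0.0015 fit [ 0.5726 -0.0135] 0.0356 rel [-0.0017 -0.0038] min [ 0.5371 -0.0492] max [0.6095 0.0046]
t disc 81 z 0.0879 std 0.0019 fit [ 0.574  -0.0082] 0.0376 rel [-0.0003  0.0015] min [ 0.5367 -0.0298] max [0.6015 0.0286]
t fin 22 [0.5602 0.0481] rel stem r 0.0595 ang 103.7 ztop 0.1223
```

Blue is placed within 1 mm of the stem, fin at 103°. Next, yellow.

```bash
python3 - <<'E'
from h import *
o=get_obs()
def inter(a,b):
    d=R.from_matrix(a.T@b).magnitude()*180/np.pi; return d
p,M=tcp([.4324,-.2437],0,-155,-1,30,back=.10); C=Rm(o['tool_rot'])
print(p,inter(C,M))
V=toolR(25-180,-1,0)  # vertical, x yaw 25
V1=toolR(64,1,0)
print('to V1',row(np.array([.40,.08,.26]),V1,o))
print('V1->hover',row(p,M,dict(tool_pos=np.array([.40,.08,.26]),tool_rot=R.from_matrix(V1).as_euler('xyz',degrees=True))))
E
```

```text
[ 0.34040976 -0.28659575  0.10814806] 97.49351165096587
to V1 [-0.109, -0.4966, -0.2275, 0.0638, 0.1825, 0.209]
V1->hover [-1.1854, 0.3572, 0.5062, -0.0567, 0.1601, 0.2116]
```

servo_tool --series '[[[-0.02, -0.1, -0.04, 0.007, 0.02, 0.023, 0.4], [-0.05, -0.2, -0.08, 0.014, 0.04, 0.046, 0.4], [-0.08, -0.3, -0.14, 0.02, 0.06, 0.07, 0.4], [-0.109, -0.4, -0.2, 0.028, 0.08, 0.092, 0.4], [-0.109, -0.4966, -0.2275, 0.035, 0.1, 0.115, 0.4], [-0.109, -0.4966, -0.2275, 0.045, 0.125, 0.143, 0.4], [-0.109, -0.4966, -0.2275, 0.054, 0.155, 0.177, 0.4], [-0.109, -0.4966, -0.2275, 0.0638, 0.1825, 0.209, 0.4], [-0.109, -0.4966, -0.2275, 0.0638, 0.1825, 0.209, 0.4], [-0.109, -0.4966, -0.2275, 0.0638, 0.1825, 0.209, 0.4]]]'

```text
time_s: 16.88
tool_pos: [0.4003, 0.0787, 0.2602]
tool_rot: [-180.0, -0.1, 63.9]
force: [-0.3, -0.4, -0.3]
grip_width: 0.0346
grasp_force: 0.0
```

servo_tool --series '[[[-0.11, 0.03, 0, -0.006, 0.016, 0.021, 0.4], [-0.22, 0.06, 0, -0.012, 0.032, 0.042, 0.4], [-0.33, 0.1, 0, -0.018, 0.05, 0.065, 0.4], [-0.44, 0.13, 0, -0.025, 0.067, 0.088, 0.4], [-0.55, 0.16, 0, -0.03, 0.083, 0.11, 0.4], [-0.66, 0.2, 0, -0.036, 0.1, 0.132, 0.4], [-0.77, 0.24, 0.05, -0.042, 0.117, 0.155, 0.4], [-0.88, 0.28, 0.1, -0.048, 0.135, 0.178, 0.4], [-0.97, 0.32, 0.17, -0.055, 0.15, 0.2, 0.4], [-1, 0.3572, 0.25, -0.0567, 0.1601, 0.2116, 0.4], [-1, 0.3572, 0.25, -0.0567, 0.1601, 0.2116, 0.4], [-1, 0.3572, 0.25, -0.0567, 0.1601, 0.2116, 0.4]]]'

```text
time_s: 17.88
tool_pos: [0.3924, -0.1718, 0.2025]
tool_rot: [179.9, -25.4, 31.3]
force: [-0.1, 0.0, -0.8]
grip_width: 0.0349
grasp_force: 0.0
```

```bash
python3 - <<'E'
from h import *
o=get_obs(); c=cam('wrist'); print(o['tool_pos'],o['tool_rot'],o['qpos'].round(1))
wdisc('yellow',near=[.42,-.25],c=c,o=o); fin('yellow',[.4324,-.2437],-155,c,o)
p,M=tcp([.4324,-.2437],0,-155,-1,30,back=.10); print(p,row(p,M,o))
E
```

```text
[ 0.39239982 -0.1718013   0.20253054] [179.88557886 -25.44563228  31.30116527] [ 52.8 -17.   -8.5 122.  -28.9  70.5  -5.5]
  return _methods._mean(a, axis=axis, dtype=dtype,
  ret = um.true_divide(
h.py:49: RuntimeWarning: Mean of empty slice.
  w=(F[:,:2]-F[:,:2].mean(0)); d=np.linalg.svd(w,full_matrices=False)[2][0]
Traceback (most recent call last):
  File "h.py", line 49, in wdisc
    w=(F[:,:2]-F[:,:2].mean(0)); d=np.linalg.svd(w,full_matrices=False)[2][0]
                                   ~~~~~~~~~~~~~~~~~~~~~~~~~~~~~~~~~~~~~~~^^^
IndexError: index 0 is out of bounds for axis 0 with size 0
```

Leaning 30° at this short reach hits joint 2's limit. I'll move yellow farther out with a vertical grip, then regrasp it leaning.

```bash
python3 - <<'E'
from h import *
o=get_obs()
p,M=tcp([.4324,-.2437],0,-155,-1,0,back=.09); print(p,row(p,M,o))
E
```

```text
[ 0.37711522 -0.26947971  0.109     ] [-0.271, 0.2392, 0.1998, -0.0063, -0.1406, 0.0248]
```

servo_tool --series '[[[-0.03, 0.03, 0, 0, -0.03, 0, 0.4], [-0.08, 0.08, 0, 0, -0.07, 0.01, 0.4], [-0.13, 0.13, 0.05, -0.006, -0.11, 0.02, 0.4], [-0.19, 0.18, 0.1, -0.006, -0.1406, 0.0248, 0.4], [-0.24, 0.22, 0.15, -0.006, -0.1406, 0.0248, 0.4], [-0.271, 0.2392, 0.2, -0.006, -0.1406, 0.0248, 0.4], [-0.271, 0.2392, 0.2, -0.006, -0.1406, 0.0248, 0.4], [-0.271, 0.2392, 0.2, -0.006, -0.1406, 0.0248, 0.4]]]'

```text
time_s: 18.6
tool_pos: [0.3881, -0.2553, 0.1134]
tool_rot: [-179.9, 0.1, 26.9]
force: [-1.0, 0.2, 0.7]
grip_width: 0.0346
grasp_force: 0.0
```

```bash
sed -i "s/    z=Q\[:,2\]-z0; D=/    if len(Q)<20: print('few',len(Q)); return\n    z=Q[:,2]-z0; D=/" h.py; python3 - <<'E'
from h import *
o=get_obs(); c=cam('wrist'); print(o['tool_pos'],o['tool_rot'],o['qpos'].round(1)); save(c,'pics/y1.png')
H=cv2.cvtColor(c['frame'],cv2.COLOR_RGB2HSV); P=wcloud(c,o); k=(np.hypot(P[...,0]-.4324,P[...,1]+.2437)<.03)&(abs(P[...,2]-.014)<.006); print(k.sum(),np.median(H[k],0))
wdisc('yellow',near=[.42,-.25],c=c,o=o); fin('yellow',[.4324,-.2437],-155,c,o)
p,M=tcp([.4324,-.2437],0,-155,-1,0,back=.09); print(p,row(p,M,o))
E
```

```text
[ 0.3881349  -0.25527323  0.11342604] [-1.79920329e+02  6.81420626e-02  2.68568660e+01] [ 52.3  -0.  -22.1 113.5   0.   66.6 -33. ]
2862 [ 24. 203. 231.]
  return _methods._mean(a, axis=axis, dtype=dtype,
  ret = um.true_divide(
h.py:50: RuntimeWarning: Mean of empty slice.
  w=(F[:,:2]-F[:,:2].mean(0)); d=np.linalg.svd(w,full_matrices=False)[2][0]
Traceback (most recent call last):
  File "h.py", line 50, in wdisc
    w=(F[:,:2]-F[:,:2].mean(0)); d=np.linalg.svd(w,full_matrices=False)[2][0]
                                   ~~~~~~~~~~~~~~~~~~~~~~~~~~~~~~~~~~~~~~~^^^
IndexError: index 0 is out of bounds for axis 0 with size 0
```

```bash
sed -i "s/'yellow':(24,34)/'yellow':(18,36)/" h.py; cat >> h.py <<'E'
def face(col,near,z0=0,c=None,o=None):
    o=o or get_obs(); c=c or cam('wrist'); P=wcloud(c,o); m=mask(c,col)>0; t=z0+TH[col]
    k=m&(abs(P[...,2]-t)<.004)&(np.hypot(P[...,0]-near[0],P[...,1]-near[1])<.07); D=P[k][:,:2]
    ctr=np.array(near,float)
    for _ in range(15):  # rim ring: hull points near radius 40
        d=D-ctr; r=np.hypot(*d.T); a=np.round(np.degrees(np.arctan2(d[:,1],d[:,0]))/6).astype(int)
        rim=np.array([D[a==i][r[a==i].argmax()] for i in np.unique(a)]); e=np.hypot(*(rim-ctr).T); rim=rim[abs(e-np.median(e))<.006]
        A=np.c_[2*rim,np.ones(len(rim))]; s=np.linalg.lstsq(A,(rim**2).sum(1),rcond=None)[0]; ctr=s[:2]
    rad=np.sqrt(s[2]+ctr@ctr)
    q=(P[...,2]<t-.004)&(abs(np.hypot(P[...,0]-ctr[0],P[...,1]-ctr[1])-.022)<.012); S=P[q][:,:2]-ctr
    v=S.mean(0) if len(S) else [0,0]
    F=P[m&(P[...,2]>z0+.03)&(P[...,2]<z0+.056)&(np.hypot(P[...,0]-ctr[0],P[...,1]-ctr[1])<.08)][:,:2]-ctr
    print(col,len(D),'ctr',ctr.round(4),'rad',rad.round(4),'fin by slot',np.degrees(np.arctan2(-v[1],-v[0])).round(1),len(S),'by fin',len(F),np.degrees(np.arctan2(*F.mean(0)[::-1])).round(1) if len(F)>5 else '')
    return ctr
E
python3 - <<'E'
from h import *
o=get_obs(); c=cam('wrist'); ct=face('yellow',[.4324,-.2437],c=c,o=o)
p,M=tcp([.4324,-.2437],0,-155,-1,0,back=.09); print(p,row(p,M,o))
E
```

```text
yellow 5043 ctr [ 0.4337 -0.2446] rad 0.0394 fin by slot -155.4 366 by fin 317 -154.0
[ 0.37711522 -0.26947971  0.109     ] [-0.0555, 0.0229, 0.0193, 0.0004, -0.0, 0.0102]
```

```bash
python3 - <<'E'
from h import *
p,M=tcp([.4337,-.2446],0,-155,-1,0,gr=np.array([.0595,.031])); print(p,row(p,M))
E
```

```text
[ 0.37977469 -0.26974579  0.012     ] [-0.0487, 0.0244, 0.3456, 0.0011, -0.0003, 0.01]
```

servo_tool --series '[[[-0.03, 0.015, 0.03, 0, 0, 0.01, 0.4], [-0.0487, 0.0244, 0.08, 0, 0, 0.01, 0.4], [-0.0487, 0.0244, 0.14, 0, 0, 0.01, 0.35], [-0.0487, 0.0244, 0.14, 0, 0, 0.01, 0.35], [-0.0487, 0.0244, 0.14, 0, 0, 0.01, 0.35]]]'

```text
time_s: 19.12
tool_pos: [0.3782, -0.2704, 0.0732]
tool_rot: [179.8, -0.0, 24.8]
force: [0.3, -0.7, -0.1]
grip_width: 0.0311
grasp_force: 0.0
```

```bash
python3 - <<'E'
from h import *
p,M=tcp([.4337,-.2446],0,-155,-1,0,gr=np.array([.0595,.031])); print(p,row(p,M),get_obs()['qpos'].round(1))
E
```

```text
[ 0.37977469 -0.26974579  0.012     ] [0.0056, -0.0004, 0.204, 0.0009, -0.0001, -0.001] [ 53.1   2.3 -21.2 116.3   1.   61.5 -33.7]
```

servo_tool --series '[[[0.0056, 0, 0.07, 0, 0, 0, 0.3], [0.0056, 0, 0.15, 0, 0, 0, 0.25], [0.0056, 0, 0.19, 0, 0, 0, 0.25], [0.0056, 0, 0.204, 0, 0, 0, 0.25], [0.0056, 0, 0.204, 0, 0, 0, 0.2], [0.0056, 0, 0.204, 0, 0, 0, 0.1], [0.0056, 0, 0.204, 0, 0, 0, 0.05], [0.0056, 0, 0.204, 0, 0, 0, 0], [0.0056, 0, 0.204, 0, 0, 0, 0], [0.0056, 0, 0.204, 0, 0, 0, 0], [0.0056, 0, 0.204, 0, 0, 0, 0]]]'

```text
time_s: 20.03
tool_pos: [0.3817, -0.2706, 0.0135]
tool_rot: [179.7, -0.1, 24.9]
force: [-0.6, 1.3, 7.5]
grip_width: 0.0084
grasp_force: 60.0
```

servo_tool --series '[[[0, 0, -0.015, 0, 0, 0, 0], [0, 0, -0.035, 0, 0, 0, 0], [0, 0, -0.06, 0, 0, 0, 0], [0, 0, -0.08, 0, 0, 0, 0], [0, 0, -0.09, 0, 0, 0, 0], [0, 0, -0.09, 0, 0, 0, 0], [0, 0, -0.09, 0, 0, 0, 0]]]'

```text
time_s: 20.62
tool_pos: [0.3806, -0.27, 0.0392]
tool_rot: [179.8, -0.1, 24.9]
force: [0.7, 0.3, -3.1]
grip_width: 0.0086
grasp_force: 59.9
```

```bash
python3 - <<'E'
from h import *
c,s,o=held('yellow',np.array([.4337,-.2446]))
G=np.array([.0595,.031])
for z in(.03,0.001):
    p,M=tcp([.53,-.175],z,-108,-1,0,gr=G); print(p,row(p,M,o))
P=cloud(cam('top'));u,v=347,230; q=P[v-8:v+8,u-10:u+10].reshape(-1,3); q=q[q[:,2]>.006]; print('eraser',q.min(0),q.max(0))
E
```

```text
[ 0.3806 -0.27    0.0392] [ 1.798e+02 -1.000e-01  2.490e+01] 0.0086 [ 0.7  0.3 -3.1]
w 11512 10518 z at near 0.0379 slope deg 0.9 uphill az -160.0 ctr [ 0.4308 -0.2462]
s 325 158 z at near 0.0383 slope deg 0.6 uphill az -40.0 ctr [ 0.4209 -0.2674]
[ 0.51161349 -0.23158786  0.042     ] [0.45, 0.0676, -0.0086, 0.0013, 0.0002, -0.2618]
[ 0.51161349 -0.23158786  0.013     ] [0.4499, 0.0672, 0.0881, 0.0013, 0.0002, -0.2618]
eraser [ 0.41157625 -0.10110615  0.00614791] [0.45886009 0.11316091 1.33464328]
```

servo_tool --series '[[[0.03, 0.005, -0.02, 0, 0, -0.02, 0], [0.08, 0.01, -0.03, 0, 0, -0.05, 0], [0.14, 0.02, -0.03, 0, 0, -0.085, 0], [0.2, 0.03, -0.03, 0, 0, -0.12, 0], [0.27, 0.04, -0.03, 0, 0, -0.155, 0], [0.34, 0.05, -0.03, 0, 0, -0.19, 0], [0.4, 0.06, -0.02, 0, 0, -0.225, 0], [0.44, 0.0676, 0, 0, 0, -0.255, 0], [0.45, 0.0676, 0.03, 0, 0, -0.2618, 0], [0.45, 0.0676, 0.055, 0, 0, -0.2618, 0], [0.45, 0.0676, 0.075, 0, 0, -0.2618, 0], [0.45, 0.0676, 0.086, 0, 0, -0.2618, 0]]]'

```text
time_s: 21.77
tool_pos: [0.5101, -0.2325, 0.0134]
tool_rot: [179.9, 0.2, 71.8]
force: [-6.9, 2.3, 23.0]
grip_width: 0.0086
grasp_force: 60.1
```

servo_tool --series '[[[0, 0, 0.002, 0, 0, 0, 0], [0, 0, 0.002, 0, 0, 0, 0.02], [0, 0, 0.002, 0, 0, 0, 0.15], [0, 0, 0.002, 0, 0, 0, 0.25], [0, 0, 0.002, 0, 0, 0, 0.3], [0, 0, -0.07, 0, 0, 0, 0.3], [0, 0, -0.17, 0, 0, 0, 0.35], [0, 0, -0.25, 0, 0, 0, 0.35], [0, 0, -0.3, 0, 0, 0, 0.35], [0, 0, -0.3, 0, 0, 0, 0.35]]]'

```text
time_s: 22.6
tool_pos: [0.5139, -0.2326, 0.1073]
tool_rot: [179.4, 0.2, 71.9]
force: [0.7, 0.4, 0.1]
grip_width: 0.0304
grasp_force: 0.0
```

```bash
python3 - <<'E'
from h import *
o=get_obs(); c=cam('wrist'); print(o['tool_pos'],o['tool_rot'],o['qpos'].round(1)); ct=face('yellow',[.53,-.175],c=c,o=o)
p,M=tcp([.53,-.175],0,-108,-1,33,back=.09,gr=np.array([.0595,.031])); print(p,row(p,M,o))
E
```

```text
[ 0.51389353 -0.23260138  0.10732384] [179.41769922   0.20273244  71.93963441] [ 47.8  13.  -29.6 101.5   7.1  66.8  -2. ]
yellow 5400 ctr [ 0.5274 -0.1766] rad 0.0394 fin by slot -107.1 409 by fin 340 -107.4
[ 0.499664   -0.26836462  0.09054561] [-0.1278, -0.0087, 0.0563, 0.0032, 0.1845, 0.0006]
```

```bash
python3 - <<'E'
from h import *
o=get_obs()
for b in (.09,.0):
    p,M=tcp([.5274,-.1766],0,-107.2,-1,33,back=b,gr=np.array([.0595,.031])); print(p,row(p,M,o))
E
```

```text
[ 0.49837053 -0.27037908  0.09054561] [-0.1356, -0.0062, 0.0493, 0.0036, 0.1843, -0.004]
[ 0.5128654  -0.22355371  0.01506526] [0.0285, -0.0104, 0.3004, 0.0036, 0.1843, -0.004]
```

servo_tool --series '[[[-0.04, -0.006, 0, 0.003, 0.036, -0.004, 0.35], [-0.08, -0.006, 0, 0.003, 0.072, -0.004, 0.35], [-0.11, -0.006, 0.02, 0.0036, 0.108, -0.004, 0.35], [-0.1356, -0.006, 0.03, 0.0036, 0.144, -0.004, 0.35], [-0.1356, -0.0062, 0.045, 0.0036, 0.1843, -0.004, 0.35], [-0.1356, -0.0062, 0.0493, 0.0036, 0.1843, -0.004, 0.35], [-0.1356, -0.0062, 0.0493, 0.0036, 0.1843, -0.004, 0.35], [-0.1356, -0.0062, 0.0493, 0.0036, 0.1843, -0.004, 0.35]]]'

```text
time_s: 23.32
tool_pos: [0.4969, -0.2682, 0.0876]
tool_rot: [-179.6, -33.1, 72.6]
force: [1.0, 0.7, 0.6]
grip_width: 0.0305
grasp_force: 0.0
```

```bash
python3 - <<'E'
from h import *
o=get_obs(); print(o['tool_pos'],o['tool_rot'],o['qpos'].round(1)); face('yellow',[.5274,-.1766],o=o)
p,M=tcp([.5274,-.1766],0,-107.2,-1,33,gr=np.array([.0595,.031])); print(p,row(p,M,o))
E
```

```text
[ 0.49689606 -0.26817955  0.08759887] [-179.58481361  -33.1485443    72.64091589] [ 67.1  27.8 -27.8  93.4 -17.9  76.5  29.7]
yellow 4276 ctr [ 0.5271 -0.1778] rad 0.0395 fin by slot -107.3 275 by fin 374 -107.4
[ 0.5128654  -0.22355371  0.01506526] [-0.0, 0.0085, 0.2887, -0.0018, -0.0008, -0.0007]
```

servo_tool --series '[[[0, 0.0085, 0.06, -0.0018, 0, 0, 0.3], [0, 0.0085, 0.15, -0.0018, 0, 0, 0.27], [0, 0.0085, 0.23, -0.0018, 0, 0, 0.25], [0, 0.0085, 0.272, -0.0018, 0, 0, 0.25], [0, 0.0085, 0.287, -0.0018, 0, 0, 0.25], [0, 0.0085, 0.287, -0.0018, 0, 0, 0.2], [0, 0.0085, 0.287, -0.0018, 0, 0, 0.1], [0, 0.0085, 0.287, -0.0018, 0, 0, 0.05], [0, 0.0085, 0.287, -0.0018, 0, 0, 0], [0, 0.0085, 0.287, -0.0018, 0, 0, 0], [0, 0.0085, 0.287, -0.0018, 0, 0, 0], [0, 0.0085, 0.287, -0.0018, 0, 0, 0]]]'

```text
time_s: 24.37
tool_pos: [0.5137, -0.2266, 0.0177]
tool_rot: [179.8, -33.0, 72.7]
force: [-0.7, -1.6, 5.5]
grip_width: 0.0074
grasp_force: 60.0
```

servo_tool --series '[[[0.007, 0, -0.01, 0, 0, 0, 0], [0.018, 0, -0.028, 0, 0, 0, 0], [0.036, 0, -0.056, 0, 0, 0, 0], [0.06, 0, -0.092, 0, 0, 0, 0], [0.08, 0, -0.123, 0, 0, 0, 0], [0.09, 0, -0.139, 0, 0, 0, 0], [0.094, 0, -0.145, 0, 0, 0, 0], [0.094, 0, -0.145, 0, 0, 0, 0], [0.094, 0, -0.145, 0, 0, 0, 0]]]'

```text
time_s: 25.12
tool_pos: [0.5128, -0.2253, 0.0682]
tool_rot: [180.0, -33.0, 72.7]
force: [-0.1, -0.0, -2.6]
grip_width: 0.0072
grasp_force: 60.0
```

```bash
python3 - <<'E'
from h import *
held('yellow',np.array([.5274,-.1766]))
E
```

```text
[ 0.5128 -0.2253  0.0682] [180.  -33.   72.7] 0.0072 [-0.1 -0.  -2.6]
w 7297 6472 z at near 0.0547 slope deg 7.4 uphill az -107.0 ctr [ 0.5236 -0.1864]
s 1
```

```bash
cat > go.py <<'E'
import sys
from h import *
ph,s,t,gr,gz=map(float,sys.argv[1:6]); o=get_obs(); u=np.array([np.cos(np.radians(ph)),np.sin(np.radians(ph))])
print(o['tool_pos'].round(4),o['tool_rot'].round(1),o['qpos'].round(1),o['force'].round(1))
for a in sys.argv[6:]:
    out,z=map(float,a.split(',')); p,M=tcp(STEM+u*out,z,ph,int(s),t,gr=np.array([gr,gz])); print(a,p.round(4),row(p,M,o))
E
python3 go.py -103 -1 40.4 .062 .0335 .10,.11 .06,.097
```

```text
[ 0.5126 -0.2251  0.0678] [-180.   -33.1   72.7] [ 65.   26.9 -29.2  97.6 -19.1  71.5  28.1] [ 0.1 -0.3 -2. ]
.10,.11 [ 0.5406 -0.1555  0.129 ] [0.3201, 0.0201, -0.0351, 0.0142, 0.0407, -0.0193]
.06,.097 [ 0.5496 -0.1166  0.116 ] [0.4079, 0.0101, 0.0738, 0.0142, 0.0407, -0.0193]
```

servo_tool --series '[[[0.02, 0, -0.03, 0, 0.005, 0, 0], [0.06, 0.005, -0.06, 0.003, 0.015, -0.004, 0], [0.11, 0.01, -0.07, 0.007, 0.025, -0.01, 0], [0.16, 0.015, -0.07, 0.0142, 0.035, -0.0193, 0], [0.21, 0.02, -0.06, 0.0142, 0.0407, -0.0193, 0], [0.26, 0.02, -0.05, 0.0142, 0.0407, -0.0193, 0], [0.3, 0.02, -0.04, 0.0142, 0.0407, -0.0193, 0], [0.32, 0.0201, -0.0351, 0.0142, 0.0407, -0.0193, 0], [0.32, 0.0201, -0.0351, 0.0142, 0.0407, -0.0193, 0], [0.32, 0.0201, -0.0351, 0.0142, 0.0407, -0.0193, 0], [0.32, 0.0201, -0.0351, 0.0142, 0.0407, -0.0193, 0]]]'

```text
time_s: 26.13
tool_pos: [0.5406, -0.1566, 0.1292]
tool_rot: [179.9, -40.3, 77.0]
force: [0.0, 0.3, -2.6]
grip_width: 0.0077
grasp_force: 60.0
```

```bash
cat > fh.py <<'E'
import sys
from h import *
col,ph,out,z=sys.argv[1],*map(float,sys.argv[2:5]); u=np.array([np.cos(np.radians(ph)),np.sin(np.radians(ph))]); near=STEM+u*out
c,s,o=held(col,near); face(col,near,z0=z,c=c,o=o); print('expected ctr',near.round(4))
if len(sys.argv)>5: cv2.imwrite(sys.argv[5],np.hstack([cv2.resize(s['frame'][160:300,250:390],(400,400)),cv2.resize(c['frame'],(533,400))])[:,:,::-1][:,:800])
E
python3 fh.py yellow -103 .10 .11; python3 go.py -103 -1 40.4 .062 .0335 .10,.11 .052,.096 0,.096 0,.088
```

```text
[ 0.5406 -0.1566  0.1292] [179.9 -40.3  77. ] 0.0077 [ 0.   0.3 -2.6]
w 7402 6524 z at near 0.1212 slope deg 1.0 uphill az -94.0 ctr [ 0.5488 -0.1162]
s 5
yellow 6919 ctr [ 0.5498 -0.1107] rad 0.0392 fin by slot 27.1 619 by fin 699 -101.8
expected ctr [ 0.5518 -0.1071]
[ 0.5407 -0.1567  0.1292] [179.9 -40.3  77. ] [ 63.9  26.6 -32.9  94.9 -24.3  77.9  27.5] [ 0.4  0.  -3.3]
.10,.11 [ 0.5406 -0.1555  0.129 ] [0.0025, -0.001, 0.0029, 0.0005, 0.0003, -0.0002]
.052,.096 [ 0.5514 -0.1088  0.115 ] [0.0942, -0.0013, 0.142, 0.0005, 0.0003, -0.0002]
0,.096 [ 0.5631 -0.0581  0.115 ] [0.2263, -0.0016, 0.2543, 0.0005, 0.0003, -0.0002]
0,.088 [ 0.5631 -0.0581  0.107 ] [0.209, -0.0016, 0.2746, 0.0005, 0.0003, -0.0002]
```

```bash
cat > go2.py <<'E'
import sys
from h import *
# ph s t gr gz | n-shift applied to tool | out,z list
ph,s,t,gr,gz,n=map(float,sys.argv[1:7]); o=get_obs(); p_=np.radians(ph); u=np.array([np.cos(p_),np.sin(p_)]); nv=np.array([-u[1],u[0]])*n
print(o['tool_pos'].round(4),o['tool_rot'].round(1),o['force'].round(1))
for a in sys.argv[7:]:
    out,z=map(float,a.split(',')); p,M=tcp(STEM+u*out+nv,z,ph,int(s),t,gr=np.array([gr,gz])); print(a,p.round(4),row(p,M,o))
E
python3 go2.py -103 -1 40 .0592 .0365 .001 .052,.0965 0,.0965 0,.088
```

```text
[ 0.5407 -0.1567  0.1292] [179.9 -40.3  77. ] [ 0.4  0.  -3.3]
.052,.0965 [ 0.553  -0.1064  0.1184] [0.1084, 0.002, 0.1392, 0.0005, -0.0019, -0.0002]
0,.0965 [ 0.5647 -0.0557  0.1184] [0.2405, 0.0018, 0.2514, 0.0005, -0.0019, -0.0002]
0,.088 [ 0.5647 -0.0557  0.1099] [0.2222, 0.0018, 0.273, 0.0005, -0.0019, -0.0002]
```

servo_tool --series '[[[0.015, 0.002, 0.02, 0, 0, 0, 0], [0.035, 0.002, 0.045, 0, 0, 0, 0], [0.06, 0.002, 0.077, 0, -0.0019, 0, 0], [0.082, 0.002, 0.106, 0, -0.0019, 0, 0], [0.1, 0.002, 0.128, 0, -0.0019, 0, 0], [0.1084, 0.002, 0.1392, 0, -0.0019, 0, 0], [0.1084, 0.002, 0.1392, 0, -0.0019, 0, 0], [0.1084, 0.002, 0.1392, 0, -0.0019, 0, 0], [0.1084, 0.002, 0.1392, 0, -0.0019, 0, 0]]]'

```text
time_s: 26.98
tool_pos: [0.5533, -0.1062, 0.1188]
tool_rot: [179.9, -40.0, 77.0]
force: [-0.5, -0.8, -1.7]
grip_width: 0.0072
grasp_force: 60.0
```

```bash
python3 fh.py yellow -103 .052 .0965 pics/y5.png;python3 go2.py -103 -1 40 .0592 .0365 .001 .052,.0965 0,.0965 0,.088
```

```text
[ 0.5533 -0.1062  0.1188] [179.9 -40.   77. ] 0.0072 [-0.5 -0.8 -1.7]
w 7453 6560 z at near 0.1108 slope deg 1.2 uphill az -93.0 ctr [ 0.5614 -0.0659]
s 1
yellow 7243 ctr [ 0.5626 -0.0606] rad 0.0395 fin by slot -98.0 1019 by fin 719 -101.9
expected ctr [ 0.5626 -0.0604]
[ 0.5534 -0.1064  0.1188] [179.9 -40.   77. ] [-0.1 -0.  -2.2]
.052,.0965 [ 0.553  -0.1064  0.1184] [-0.001, -0.0012, 0.0008, 0.0006, -0.0001, -0.0001]
0,.0965 [ 0.5647 -0.0557  0.1184] [0.1318, -0.0014, 0.1123, 0.0006, -0.0001, -0.0001]
0,.088 [ 0.5647 -0.0557  0.1099] [0.1136, -0.0015, 0.134, 0.0006, -0.0001, -0.0001]
```

View pics/y5.png

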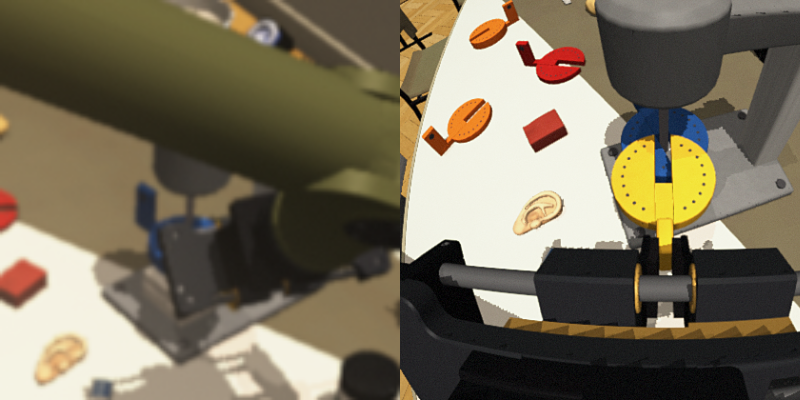

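The wrist view shows the slot at (664,165) in line with the stem at (664,125), so I'm sliding it on.

servo_tool --series '[[[0.012, -0.001, 0.01, 0, 0, 0, 0], [0.028, -0.001, 0.024, 0, 0, 0, 0], [0.045, -0.001, 0.038, 0, 0, 0, 0], [0.062, -0.001, 0.053, 0, 0, 0, 0], [0.08, -0.001, 0.068, 0, 0, 0, 0], [0.097, -0.001, 0.083, 0, 0, 0, 0], [0.112, -0.001, 0.095, 0, 0, 0, 0], [0.124, -0.001, 0.106, 0, 0, 0, 0], [0.1318, -0.001, 0.1123, 0, 0, 0, 0], [0.1318, -0.001, 0.1123, 0, 0, 0, 0], [0.1318, -0.001, 0.1123, 0, 0, 0, 0]]]'

```text
time_s: 28.0
tool_pos: [0.5647, -0.0548, 0.1185]
tool_rot: [179.9, -40.0, 77.0]
force: [0.4, -1.2, -2.3]
grip_width: 0.0069
grasp_force: 60.0
```

```bash
python3 fh.py yellow -103 0 .0965;python3 go2.py -103 -1 40 .0592 .0365 .001 0,.0965 0,.0895
```

```text
[ 0.5647 -0.0548  0.1185] [179.9 -40.   77. ] 0.0069 [ 0.4 -1.2 -2.3]
w 5203 3629 z at near 0.1107 slope deg 1.1 uphill az -92.0 ctr [ 0.5696 -0.0279]
s 4
yellow 4037 ctr [ 0.574  -0.0091] rad 0.0395 fin by slot 84.9 75 by fin 707 -101.9
expected ctr [ 0.5743 -0.0097]
[ 0.5646 -0.0549  0.1184] [179.9 -40.1  77. ] [-0.6 -0.1 -2. ]
0,.0965 [ 0.5647 -0.0557  0.1184] [-0.0019, 0.0011, -0.0019, 0.0003, -0.0003, 0.0001]
0,.0895 [ 0.5647 -0.0557  0.1114] [-0.0169, 0.001, 0.016, 0.0003, -0.0003, 0.0001]
```

servo_tool --series '[[[-0.005, 0.001, 0.002, 0, 0, 0, 0], [-0.009, 0.001, 0.007, 0, 0, 0, 0], [-0.013, 0.001, 0.012, 0, 0, 0, 0], [-0.016, 0.001, 0.0155, 0, 0, 0, 0], [-0.018, 0.001, 0.0175, 0, 0, 0, 0], [-0.018, 0.001, 0.0175, 0, 0, 0, 0], [-0.018, 0.001, 0.0175, 0, 0, 0, 0]]]'

```text
time_s: 28.68
tool_pos: [0.5648, -0.0555, 0.1109]
tool_rot: [179.9, -40.1, 77.0]
force: [-1.0, 0.2, -2.0]
grip_width: 0.0071
grasp_force: 60.0
```

```bash
python3 fh.py yellow -103 0 .088
```

```text
[ 0.5648 -0.0555  0.1109] [179.9 -40.1  77. ] 0.0071 [-1.   0.2 -2. ]
w 5670 4282 z at near 0.1032 slope deg 1.0 uphill az -94.0 ctr [ 0.5704 -0.0258]
s 1
yellow 4778 ctr [ 0.574  -0.0098] rad 0.0395 fin by slot 74.0 82 by fin 721 -101.8
expected ctr [ 0.5743 -0.0097]
```

servo_tool --series '[[[-0.0015, 0, 0.0018, 0, 0, 0, 0], [-0.0032, 0, 0.0038, 0, 0, 0, 0], [-0.0032, 0, 0.0038, 0, 0, 0, 0], [-0.0032, 0, 0.0038, 0, 0, 0, 0]]]'

```text
time_s: 29.12
tool_pos: [0.5648, -0.0555, 0.1095]
tool_rot: [179.9, -40.0, 77.0]
force: [-0.1, -0.1, -3.1]
grip_width: 0.0072
grasp_force: 60.0
```

servo_tool --series '[[[0, 0, 0, 0, 0, 0, 0.07], [0, 0, 0, 0, 0, 0, 0.1], [0, 0, 0, 0, 0, 0, 0.15], [0, 0, 0, 0, 0, 0, 0.22], [0, 0, 0, 0, 0, 0, 0.25], [0, 0, 0, 0, 0, 0, 0.25]]]'

```text
time_s: 29.62
tool_pos: [0.5651, -0.0554, 0.1099]
tool_rot: [179.9, -40.1, 77.1]
force: [-0.3, -0.6, -0.3]
grip_width: 0.0202
grasp_force: 0.0
```

servo_tool --series '[[[0, 0, -0.04, 0, 0, 0, 0.25], [0, 0, -0.12, 0, 0, 0, 0.25], [0, 0, -0.22, 0, 0, 0, 0.25], [0, 0, -0.32, 0, 0, 0, 0.25], [0, 0, -0.4, 0, 0, 0, 0.25], [0, 0, -0.4, 0, 0, 0, 0.25], [0, 0, -0.4, 0, 0, 0, 0.25]]]'

```text
time_s: 30.2
tool_pos: [0.5479, -0.1326, 0.2026]
tool_rot: [179.7, -40.0, 77.0]
force: [-0.1, 0.5, 0.5]
grip_width: 0.0218
grasp_force: 0.0
```

```bash
python3 placed.py yellow .088; python3 fh.py yellow -103 0 .088; python3 - <<'E'
from h import *
o=get_obs(); V1=toolR(100,-1,0); V1=toolR(-100,-1,0)
# go to intermediate over front, then red
G=np.array([.0595,.031]); p,M=tcp([.4621,.2284],0,151.5,1,0,back=.09,gr=G); 
Q=np.array([.42,-.10,.27]); ang=R.from_matrix(Rm(o['tool_rot']).T@M).as_rotvec()/np.pi; print('total rot',ang)
half=Rm(o['tool_rot'])@R.from_rotvec(ang*np.pi/2).as_matrix(); V=toolR(112,1,0)
print('V',row(Q,V,o)); e=R.from_matrix(V).as_euler('xyz',degrees=True); print('then',p,row(p,M,dict(tool_pos=Q,tool_rot=e)))
E
```

```text
[ 0.5479 -0.1326  0.2026] [179.7 -40.   77. ]
w disc 2458 z 0.1011 std 0.0008 fit [ 0.57   -0.0289] 0.045 rel [-0.0043 -0.0192] min [ 0.5342 -0.0785] max [0.6135 0.019 ]
w fin 305 [ 0.5614 -0.0704] rel stem r 0.0621 ang -101.9 ztop 0.138
s disc 163 z 0.1015 std 0.0017 fit [ 0.588  -0.0271] 0.0593 rel [ 0.0137 -0.0174] min [ 0.5323 -0.0786] max [0.572  0.0306]
s fin 8 [ 0.5586 -0.0763] rel stem r 0.0684 ang -103.2 ztop 0.1261
t disc 91 z 0.1016 std 0.0019 fit [ 0.5775 -0.0146] 0.0443 rel [ 0.0032 -0.0049] min [ 0.5357 -0.0595] max [0.6024 0.0296]
t fin 25 [ 0.561  -0.0669] rel stem r 0.0587 ang -103.1 ztop 0.1408
[ 0.5468 -0.1294  0.2007] [-180.   -40.1   77.1] 0.0221 [-1.3  0.8  0.2]
w 2732 2151 z at near 0.1012 slope deg 0.5 uphill az 79.0 ctr [ 0.5714 -0.0222]
s 247 124 z at near 0.1007 slope deg 0.9 uphill az -149.0 ctr [ 0.553  -0.0092]
yellow 2485 ctr [ 0.5737 -0.0108] rad 0.0394 fin by slot 80.8 405 by fin 307 -101.8
expected ctr [ 0.5743 -0.0097]
total rot [ 0.14418499 -0.19020182 -0.395376  ]
V [0.1493, -0.434, -0.1763, 0.0677, -0.2158, -0.1859]
then [0.40981038 0.25679095 0.102     ] [1.1154, 0.414, 0.56, 0.0, 0.0, -0.2194]
```

Yellow is seated (0.5° off level, within 1 mm). Before fetching red, I'll test empty-handed whether the leaning pose for a robot-facing fin is reachable.

```bash
python3 - <<'E'
from h import *
o=get_obs(); V=toolR(140,1,0); Q=np.array([.42,-.06,.27])
print('V',row(Q,V,o)); e=R.from_matrix(V).as_euler('xyz',degrees=True)
p,M=tcp(STEM+[-.052,0],.11,180,1,30,gr=np.array([.0595,.031])); print(p,row(p,M,dict(tool_pos=Q,tool_rot=e)))
E
```

```text
V [0.2487, -0.4638, -0.0926, 0.122, -0.1997, -0.3345]
[ 0.4723     -0.0097      0.12454552] [-0.0258, 0.2405, 0.4848, -0.0582, -0.1598, -0.217]
```

servo_tool --series '[[[0.04, -0.11, -0.05, 0, 0, 0, 0.3], [0.08, -0.22, -0.09, 0, 0, 0, 0.3], [0.14, -0.33, -0.09, 0.01, -0.018, -0.03, 0.3], [0.2, -0.4, -0.09, 0.022, -0.036, -0.06, 0.3], [0.2487, -0.4638, -0.0926, 0.034, -0.055, -0.092, 0.3], [0.2487, -0.4638, -0.0926, 0.048, -0.078, -0.13, 0.3], [0.2487, -0.4638, -0.0926, 0.062, -0.1, -0.167, 0.3], [0.2487, -0.4638, -0.0926, 0.076, -0.124, -0.207, 0.3], [0.2487, -0.4638, -0.0926, 0.09, -0.148, -0.247, 0.3], [0.2487, -0.4638, -0.0926, 0.105, -0.173, -0.29, 0.3], [0.2487, -0.4638, -0.0926, 0.122, -0.1997, -0.3345, 0.3], [0.2487, -0.4638, -0.0926, 0.122, -0.1997, -0.3345, 0.3]]]'

```text
time_s: 31.45
tool_pos: [0.4206, -0.0601, 0.2701]
tool_rot: [179.2, -1.3, 137.8]
force: [0.0, -0.6, -0.1]
grip_width: 0.0262
grasp_force: 0.0
```

```bash
python3 - <<'E'
from h import *
o=get_obs(); print(o['tool_pos'],o['tool_rot'],o['qpos'].round(1))
p,M=tcp(STEM+[-.052,0],.11,180,1,30,gr=np.array([.0595,.031])); print(p,row(p,M,o))
E
```

```text
[ 0.42057704 -0.06008819  0.27013107] [179.21852994  -1.31367959 137.76151857] [ 59.5 -12.7 -45.  103.3 -10.2  86.6  63.8]
[ 0.4723     -0.0097      0.12454552] [-0.0259, 0.2336, 0.4881, -0.0548, -0.1643, -0.2312]
```

servo_tool --series '[[[0, 0.03, 0.03, -0.006, -0.018, -0.025, 0.3], [0, 0.06, 0.06, -0.012, -0.035, -0.05, 0.3], [-0.01, 0.1, 0.1, -0.018, -0.053, -0.075, 0.3], [-0.01, 0.13, 0.15, -0.024, -0.072, -0.1, 0.3], [-0.015, 0.16, 0.2, -0.03, -0.09, -0.127, 0.3], [-0.02, 0.19, 0.25, -0.036, -0.109, -0.153, 0.3], [-0.0259, 0.2336, 0.3, -0.042, -0.127, -0.18, 0.3], [-0.0259, 0.2336, 0.36, -0.048, -0.146, -0.206, 0.3], [-0.0259, 0.2336, 0.43, -0.0548, -0.1643, -0.2312, 0.3], [-0.0259, 0.2336, 0.4881, -0.0548, -0.1643, -0.2312, 0.3], [-0.0259, 0.2336, 0.4881, -0.0548, -0.1643, -0.2312, 0.3], [-0.0259, 0.2336, 0.4881, -0.0548, -0.1643, -0.2312, 0.3]]]'

```text
time_s: 32.45
tool_pos: [0.4843, -0.0077, 0.072]
tool_rot: [-179.7, 26.7, 179.6]
force: [-1.5, -1.5, -0.4]
grip_width: 0.0263
grasp_force: 0.0
```

```bash
python3 - <<'E'
from h import *
o=get_obs(); print(o['tool_pos'],o['tool_rot'],o['qpos'].round(1))
p,M=tcp(STEM+[-.052,0],.11,180,1,30,gr=np.array([.0595,.031])); print(p,row(p,M,o))
p,M=tcp(STEM+[-.052,0],.11,180,1,38,gr=np.array([.0595,.031])); print('t38',p,row(p,M,o))
E
```

```text
[ 0.48430044 -0.00772373  0.07195927] [-179.68486091   26.6603877   179.61974784] [ 28.1 -17.2 -28.3 137.2 -13.6  31.9  98.4]
[ 0.4723     -0.0097      0.12454552] [-0.0429, -0.0078, -0.1745, -0.0028, -0.0186, -0.0018]
t38 [ 0.47449757 -0.0097      0.1260278 ] [-0.0517, -0.0078, -0.1757, -0.0029, -0.063, -0.0016]
```

```bash
python3 - <<'E'
from h import *
o=get_obs()
for t in (23,):
  p,M=tcp(STEM+[-.050,0],.108,180,1,t,gr=np.array([.062,.031])); print(p,row(p,M,o))
E
```

```text
[ 0.46972389 -0.0097      0.12151041] [-0.0307, -0.0078, -0.1694, -0.0026, 0.0203, -0.002]
```

servo_tool --series '[[[-0.01, -0.0078, -0.1, 0, 0.01, 0, 0.3], [-0.0307, -0.0078, -0.1694, -0.0026, 0.0203, -0.002, 0.3], [-0.0307, -0.0078, -0.1694, -0.0026, 0.0203, -0.002, 0.3], [-0.0307, -0.0078, -0.1694, -0.0026, 0.0203, -0.002, 0.3], [-0.0307, -0.0078, -0.1694, -0.0026, 0.0203, -0.002, 0.3], [-0.0307, -0.0078, -0.1694, -0.0026, 0.0203, -0.002, 0.3]]]'

```text
time_s: 32.95
tool_pos: [0.4885, -0.0059, 0.1242]
tool_rot: [179.6, 23.3, -179.9]
force: [-1.2, 1.0, 0.2]
grip_width: 0.0264
grasp_force: 0.0
```

```bash
python3 - <<'E'
from h import *
o=get_obs(); print(o['tool_pos'],o['tool_rot'],o['qpos'].round(1))
for t in (23,28):
  p,M=tcp(STEM+[-.050,0],.108,180,1,t,gr=np.array([.062,.031])); print(p,row(p,M,o))
E
```

```text
[ 0.48851125 -0.00591629  0.12417827] [ 179.57875316   23.28793275 -179.90769437] [  8.1 -17.3  -9.5 130.7  -3.9  43.1  91. ]
[ 0.46972389 -0.0097      0.12151041] [0.0611, -0.0124, -0.0167, 0.0025, 0.0016, 0.0005]
[ 0.47121996 -0.0097      0.122224  ] [0.0555, -0.0124, -0.0169, 0.0026, -0.0262, 0.0004]
```

```bash
python3 - <<'E'
from h import *
o=get_obs(); G=np.array([.0625,.0315])
p,M=tcp([.4621,.2284],0,151.5,1,14,back=.085,gr=G); print(p,row(p,M,o))
print('up',row(o['tool_pos']+[0.01,0.05,.09],Rm(o['tool_rot']),o))
E
```

```text
[0.39314199 0.26584114 0.09553952] [0.3284, 0.9066, -0.0308, 0.0531, 0.05, 0.1509]
up [-0.1495, 0.1685, -0.261, 0.0, 0.0, 0.0]
```

servo_tool --series '[[[0, 0.05, -0.1, 0, 0.01, 0, 0.4], [0.02, 0.15, -0.2, 0.005, 0.025, 0.015, 0.4], [0.06, 0.26, -0.25, 0.01, 0.05, 0.03, 0.4], [0.1, 0.37, -0.25, 0.018, 0.05, 0.05, 0.4], [0.14, 0.48, -0.25, 0.025, 0.05, 0.075, 0.4], [0.18, 0.59, -0.25, 0.033, 0.05, 0.1, 0.4], [0.22, 0.7, -0.22, 0.04, 0.05, 0.125, 0.4], [0.26, 0.8, -0.17, 0.05, 0.05, 0.145, 0.4], [0.3, 0.88, -0.1, 0.0531, 0.05, 0.1509, 0.4], [0.3284, 0.9066, -0.0308, 0.0531, 0.05, 0.1509, 0.4], [0.3284, 0.9066, -0.0308, 0.0531, 0.05, 0.1509, 0.4], [0.3284, 0.9066, -0.0308, 0.0531, 0.05, 0.1509, 0.4]]]'

```text
time_s: 33.95
tool_pos: [0.3931, 0.264, 0.0947]
tool_rot: [-179.8, 14.0, 151.5]
force: [0.8, -0.7, 1.2]
grip_width: 0.0345
grasp_force: 0.0
```

```bash
python3 - <<'E'
from h import *
o=get_obs(); c=cam('wrist'); print(o['tool_pos'],o['tool_rot'],o['qpos'].round(1),o['grip_width']); ct=face('red',[.462,.2284],c=c,o=o)
G=np.array([.0625,.0315])
for b in(.085,.04,0):
  p,M=tcp([.4621,.2284],0,151.5,1,14,back=b,gr=G); print(p,row(p,M,o))
E
```

```text
[0.39311485 0.26395233 0.09469131] [-179.79333146   13.95348902  151.54683036] [-14.3  -1.4 -33.6 118.4  14.8  60.4   6.5] 0.03449890458430618
red 2974 ctr [0.462  0.2287] rad 0.039 fin by slot 149.7 222 by fin 330 153.6
[0.39314199 0.26584114 0.09553952] [0.0022, 0.0056, -0.0035, -0.0011, -0.0003, 0.0003]
[0.40270922 0.26064656 0.05187621] [0.002, 0.0061, 0.1465, -0.0011, -0.0003, 0.0003]
[0.41121343 0.25602915 0.01306438] [0.0019, 0.0065, 0.2799, -0.0011, -0.0003, 0.0003]
```

servo_tool --series '[[[0.002, 0.006, 0.06, -0.001, 0, 0, 0.35], [0.002, 0.006, 0.15, -0.001, 0, 0, 0.3], [0.002, 0.0065, 0.22, -0.001, 0, 0, 0.25], [0.002, 0.0065, 0.265, -0.001, 0, 0, 0.25], [0.002, 0.0065, 0.279, -0.001, 0, 0, 0.25], [0.002, 0.0065, 0.279, -0.001, 0, 0, 0.2], [0.002, 0.0065, 0.279, -0.001, 0, 0, 0.1], [0.002, 0.0065, 0.279, -0.001, 0, 0, 0.05], [0.002, 0.0065, 0.279, -0.001, 0, 0, 0], [0.002, 0.0065, 0.279, -0.001, 0, 0, 0], [0.002, 0.0065, 0.279, -0.001, 0, 0, 0], [0.002, 0.0065, 0.279, -0.001, 0, 0, 0]]]'

```text
time_s: 35.0
tool_pos: [0.4143, 0.2582, 0.0172]
tool_rot: [179.6, 14.2, 151.4]
force: [-2.1, -0.8, 6.5]
grip_width: 0.0069
grasp_force: 60.0
```

servo_tool --series '[[[-0.004, 0, -0.014, 0, 0, 0, 0], [-0.01, 0, -0.04, 0, 0, 0, 0], [-0.02, 0, -0.08, 0, 0, 0, 0], [-0.033, 0, -0.13, 0, 0, 0, 0], [-0.045, 0, -0.18, 0, 0, 0, 0], [-0.055, 0, -0.22, 0, 0, 0, 0], [-0.062, 0, -0.247, 0, 0, 0, 0], [-0.064, 0, -0.255, 0, 0, 0, 0], [-0.064, 0, -0.255, 0, 0, 0, 0], [-0.064, 0, -0.255, 0, 0, 0, 0]]]'

```text
time_s: 35.83
tool_pos: [0.4128, 0.257, 0.0941]
tool_rot: [179.8, 14.1, 151.4]
force: [-0.6, -0.4, -2.1]
grip_width: 0.0066
grasp_force: 60.0
```

```bash
python3 - <<'E'
from h import *
held('red',np.array([.462,.2287]))
o=get_obs(); print(o['qpos'].round(1)); G=np.array([.0625,.033])
for out,z in((.10,.112),(.055,.110)):
  p,M=tcp(STEM+[-out,0],z,180,1,15,gr=G); print(p,row(p,M,o))
E
```

```text
[0.4128 0.257  0.0941] [179.8  14.1 151.4] 0.0066 [-0.6 -0.4 -2.1]
w 313 269 z at near 0.1218 slope deg 3.8 uphill az 168.0 ctr [0.4096 0.2583]
s 368 186 z at near 0.0803 slope deg 3.0 uphill az 161.0 ctr [0.4542 0.2263]
[-13.   -0.4 -32.7 117.7  15.4  59.5   8.2]
[ 0.41671756 -0.0097      0.12664741] [-0.4507, -0.7735, -0.0029, -0.0389, -0.0049, -0.1537]
[ 0.46171756 -0.0097      0.12464741] [-0.5768, -0.7019, 0.0358, -0.0389, -0.0049, -0.1537]
```

```bash
python3 - <<'E'
from h import *
o=get_obs(); G=np.array([.0607,.0356])
for out,z in((.056,.145),):
  p,M=tcp(STEM+[-out,0],z,180,1,17.5,gr=G); print(p,row(p,M,o))
E
```

```text
[ 0.46331341 -0.0097      0.16247938] [-0.612, -0.699, -0.0854, -0.0422, -0.0185, -0.1528]
```

servo_tool --series '[[[-0.03, -0.02, -0.04, 0, -0.002, 0, 0], [-0.08, -0.06, -0.09, -0.003, -0.004, -0.01, 0], [-0.13, -0.12, -0.12, -0.007, -0.006, -0.025, 0], [-0.18, -0.19, -0.12, -0.012, -0.008, -0.042, 0], [-0.24, -0.26, -0.12, -0.016, -0.01, -0.058, 0], [-0.3, -0.34, -0.12, -0.021, -0.011, -0.075, 0], [-0.36, -0.41, -0.12, -0.025, -0.013, -0.092, 0], [-0.42, -0.48, -0.11, -0.03, -0.014, -0.108, 0], [-0.48, -0.55, -0.1, -0.034, -0.016, -0.125, 0], [-0.53, -0.61, -0.1, -0.038, -0.017, -0.138, 0], [-0.57, -0.66, -0.09, -0.041, -0.018, -0.148, 0], [-0.595, -0.69, -0.0854, -0.0422, -0.0185, -0.1528, 0]]]'

```text
time_s: 36.93
tool_pos: [0.4674, -0.0075, 0.1584]
tool_rot: [180.0, 17.1, 179.9]
force: [-0.6, -0.0, -1.8]
grip_width: 0.0067
grasp_force: 59.9
```

servo_tool --series '[[[0, 0, 0, 0, 0, 0, 0], [0, 0, 0, 0, 0, 0, 0], [0, 0, 0, 0, 0, 0, 0]]]'

```text
time_s: 37.18
tool_pos: [0.4676, -0.0038, 0.1588]
tool_rot: [179.9, 17.1, -180.0]
force: [0.3, 0.1, -1.5]
grip_width: 0.0068
grasp_force: 60.0
```

```bash
cat > rd.py <<'E'
import sys
from h import *
out,z=float(sys.argv[1]),float(sys.argv[2]); c,s,o=held('red',STEM+[-out,0]); print(o['qpos'].round(2))
P=cloud(s); m=mask(s,'red'); Q=P[m>0]; Q=Q[np.hypot(*(Q[:,:2]-(STEM+[-out,0])).T)<.09]; print('side ext',Q.min(0).round(4),Q.max(0).round(4))
# top-face circle fit in side image
K=Q[abs(Q[:,2]-np.median(Q[:,2]))<.008]; K=Q if len(K)<20 else K
h=cv2.convexHull(K[:,:2].astype(np.float32))[:,0]; A=np.c_[2*h,np.ones(len(h))]; k=np.linalg.lstsq(A,(h**2).sum(1),rcond=None)[0]; print('side fit',k[:2].round(4),np.sqrt(k[2]+k[:2]@k[:2]).round(4))
P=wcloud(c,o); Q=P[mask(c,'red')>0]; Q=Q[np.isfinite(Q[:,0])]; F=Q[Q[:,2]>np.percentile(Q[:,2],99)-.006]; F=F[np.hypot(*(F[:,:2]-o['tool_pos'][:2]).T)<.05]; d=np.linalg.svd(F[:,:2]-F[:,:2].mean(0),full_matrices=False)[2][0]
print('fin top',len(F),F.mean(0).round(4),'y-range',F[:,1].min().round(4),F[:,1].max().round(4),'x',F[:,0].min().round(4),F[:,0].max().round(4),'dir',np.degrees(np.arctan2(d[1],d[0])).round(1))
a=s['frame'][160:300,250:390]; cv2.imwrite(f'pics/r{int(o["time_s"]*100)}.png',np.hstack([cv2.resize(a,(400,400)),cv2.resize(c['frame'],(533,400))])[:,:,::-1][:,:800]); print(f'pics/r{int(o["time_s"]*100)}.png')
G=np.array([.0607,.0356])
for oo,zz in((out,z),(.05,.110),(.003,.110),(.003,.102)):
  p,M=tcp(STEM+[-oo,0],zz,180,1,17.5,gr=G); print(oo,zz,p.round(4),row(p,M,o))
E
python3 rd.py .056 .145
```

```text
[ 0.4676 -0.0038  0.1588] [ 179.9   17.1 -180. ] 0.0068 [ 0.3  0.1 -1.5]
w 373 257 z at near 0.1888 slope deg 1.6 uphill az -147.0 ctr [ 0.462  -0.0042]
s 455 280 z at near 0.1491 slope deg 2.6 uphill az -145.0 ctr [ 0.514  -0.0081]
[  7.18 -17.2   -9.   124.74  -2.66  55.13  89.39]
side ext [ 0.451  -0.0481  0.097 ] [0.5656 0.0455 0.1731]
side fit [ 0.5057 -0.0087] 0.0464
fin top 26 [ 0.4497 -0.003   0.2007] y-range -0.0164 0.0085 x 0.4411 0.4653 dir 130.2
pics/r3718.png
0.056 0.145 [ 0.4633 -0.0097  0.1625] [0.0099, -0.0197, -0.0159, 0.0004, -0.002, 0.0]
0.05 0.11 [ 0.4693 -0.0097  0.1275] [0.0252, -0.0198, 0.1015, 0.0004, -0.002, 0.0]
0.003 0.11 [ 0.5163 -0.0097  0.1275] [-0.1245, -0.0199, 0.1477, 0.0004, -0.002, 0.0]
0.003 0.102 [ 0.5163 -0.0097  0.1195] [-0.1167, -0.0199, 0.1732, 0.0004, -0.002, 0.0]
```

servo_tool --series '[[[0.004, -0.008, 0.02, 0, -0.001, 0, 0], [0.01, -0.015, 0.045, 0, -0.002, 0, 0], [0.017, -0.0198, 0.07, 0, -0.002, 0, 0], [0.022, -0.0198, 0.088, 0, -0.002, 0, 0], [0.0245, -0.0198, 0.096, 0, -0.002, 0, 0], [0.0245, -0.0198, 0.096, 0, -0.002, 0, 0], [0.0245, -0.0198, 0.096, 0, -0.002, 0, 0]]]'

```text
time_s: 37.87
tool_pos: [0.4695, -0.0105, 0.1296]
tool_rot: [179.9, 17.6, 180.0]
force: [0.3, 0.1, -1.2]
grip_width: 0.007
grasp_force: 59.9
```

```bash
cat >> rd.py <<'E'
# side: project mask on top plane, rim fit excluding the camera-facing half
zt=float(sys.argv[3]) if len(sys.argv)>3 else z+.01
m=mask(s,'red'); ys,xs=np.nonzero(m); near=STEM+[-out,0]; L=onplane(s,np.c_[xs,ys].astype(float),zt)[:,:2]; k=np.hypot(*(L-near).T)<.05; L=L[k]
cam_=np.array(s['origin'])[:2]; ctr=near.copy(); vd=(near-cam_)/np.linalg.norm(near-cam_); sd=np.array([-vd[1],vd[0]])
a=(L-near)@vd; b=(L-near)@sd; bb=b[a>-.012]; print('side lateral mid',((bb.min()+bb.max())/2).round(4),'width',(bb.max()-bb.min()).round(4),'far rim',a.max().round(4),'vd',vd.round(3),'sd',sd.round(3))
h,w=m.shape; u,v=np.meshgrid(np.arange(w),np.arange(h)); g=onplane(s,np.c_[u.ravel(),v.ravel()].astype(float),zt)[:,:2]-near; r=np.hypot(*g.T); q=(m.ravel()==0)&(r<.034)&(r>.008); S=g[q]; print('slot px',len(S)); 
for x0 in(.01,.02,.03):
    kk=abs(S[:,0]-x0)<.005; 
    if kk.sum(): print('slot at',x0,'y',S[kk,1].mean().round(4),S[kk,1].min().round(4),S[kk,1].max().round(4))
E
python3 rd.py .05 .112
```

```text
[ 0.4695 -0.0105  0.1296] [179.9  17.6 180. ] 0.007 [ 0.3  0.1 -1.2]
w 349 242 z at near 0.1603 slope deg 1.0 uphill az -120.0 ctr [ 0.4637 -0.0109]
s 428 256 z at near 0.1197 slope deg 2.2 uphill az -150.0 ctr [ 0.5168 -0.0164]
[  7.42 -15.76  -8.55 127.29  -2.6   50.75  90.15]
side ext [ 0.4545 -0.0536  0.1111] [0.5596 0.0225 0.1409]
side fit [ 0.5106 -0.0133] 0.0442
fin top 374 [ 0.4618 -0.0108  0.1612] y-range -0.0235 0.0018 x 0.443 0.4748 dir -2.0
pics/r3786.png
0.05 0.112 [ 0.4693 -0.0097  0.1295] [0.0008, 0.0026, 0.0002, 0.0003, 0.0004, -0.0001]
0.05 0.11 [ 0.4693 -0.0097  0.1275] [0.0028, 0.0026, 0.0066, 0.0003, 0.0004, -0.0001]
0.003 0.11 [ 0.5163 -0.0097  0.1275] [-0.1465, 0.0026, 0.0538, 0.0003, 0.0004, -0.0001]
0.003 0.102 [ 0.5163 -0.0097  0.1195] [-0.1385, 0.0026, 0.0793, 0.0003, 0.0004, -0.0001]
side lateral mid 0.002 width 0.0817 far rim 0.032 vd [0.551 0.835] sd [-0.835  0.551]
slot px 62
slot at 0.01 y 0.0014 -0.0134 0.0326
slot at 0.02 y 0.0016 -0.0165 0.0285
slot at 0.03 y 0.0007 -0.0156 0.0164
```

```bash
python3 - <<'E'
from h import *
o=get_obs(); s=cam('side'); cv2.imwrite('pics/last.png',cv2.resize(s['frame'][190:265,260:360],(800,600),interpolation=cv2.INTER_CUBIC)[:,:,::-1])
# predicted pixels: slot centreline & stem axis base
A=Rm(s['rotation']); O=np.array(s['origin'])
def px(p): q=A.T@(np.array(p)-O); return ((s['fx']*q[0]/q[2]+s['cx']-260)*8,(s['fy']*q[1]/q[2]+s['cy']-190)*8)
c=STEM+[-.0498,-.0008]
for n,p in {'stem z.12':[*STEM,.12],'stem z.16':[*STEM,.16],'mouth':[c[0]+.04,c[1],.1195],'mL':[c[0]+.039,c[1]+.0065,.1195],'mR':[c[0]+.039,c[1]-.0065,.1195],'closed':[c[0]-.0065,c[1],.1195],'rimL':[c[0],c[1]+.04,.1195],'rimR':[c[0],c[1]-.04,.1195]}.items(): print(n,np.round(px(p)))
E
```

```text
stem z.12 [448. 354.]
stem z.16 [454. 262.]
mouth [426. 365.]
mL [413. 356.]
mR [433. 376.]
closed [312. 407.]
rimL [267. 338.]
rimR [391. 466.]
```

View pics/last.png

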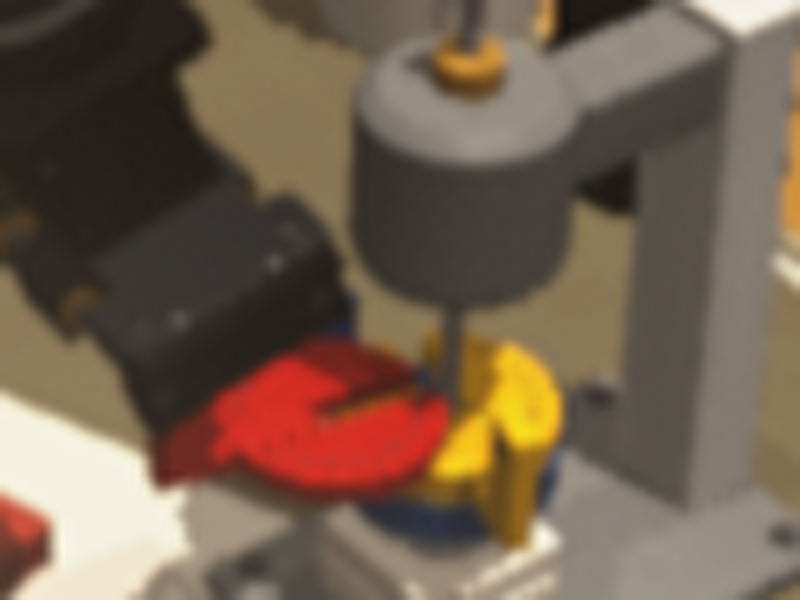

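```bash
cat > slot.py <<'E'
from h import *
import sys
out=float(sys.argv[1]); zt=float(sys.argv[2]); tilt=np.radians(float(sys.argv[3]))
s=cam('side'); c=STEM+[-out,0]
f=cv2.resize(s['frame'],None,fx=6,fy=6,interpolation=cv2.INTER_CUBIC); H=cv2.cvtColor(f,cv2.COLOR_RGB2HSV).astype(int)
red=((H[...,0]>=170)|(H[...,0]<=7))&(H[...,1]>130)
O=np.array(s['origin']); A=Rm(s['rotation'])
n=np.array([np.sin(tilt),0,np.cos(tilt)]); p0=np.array([*c,zt])  # mouth-down tilt
v,u=np.mgrid[200*6:260*6,265*6:345*6]; r=np.stack([((u+.5)/6-.5-s['cx'])/s['fx'],((v+.5)/6-.5-s['cy'])/s['fy'],np.ones(u.shape)],-1)@A.T
g=(O+r*(((p0-O)@n)/(r@n))[...,None])[...,:2]-c; m=red[200*6:260*6,265*6:345*6]
e=m&(np.hypot(g[...,0],g[...,1])<.055); G=g[e]; b=G@np.array([-.835,.551]); k=(G@np.array([.551,.835]))>-.008
print('lateral(sd) mid',((b[k].min()+b[k].max())/2).round(4),'w',np.ptp(b[k]).round(4))
P=[]
for x0 in np.arange(-.004,.034,.003):
    q=(abs(g[...,0]-x0)<.0012)&(abs(g[...,1])<.018)&~m; y=g[...,1][q]
    if len(y)>5: P.append((x0,(y.min()+y.max())/2,np.ptp(y))); print(np.round([x0,y.min(),y.max()],4))
P=np.array(P); P=P[(P[:,2]>.003)&(P[:,2]<.017)]
if len(P)>2: l=np.polyfit(P[:,0],P[:,1],1); print('line y=',l.round(4),'deg',np.degrees(np.arctan(l[0])).round(1),'n',len(P))
E
python3 slot.py .0498 .1195 2
```

```text
lateral(sd) mid 0.0016 w 0.0862
[-0.001  -0.0082 -0.004 ]
[ 0.002  -0.0086 -0.0027]
[ 0.005  -0.008  -0.0027]
[ 0.008  -0.008  -0.0028]
[ 0.011  -0.0089 -0.0019]
[ 0.014  -0.0084 -0.0019]
[ 0.017  -0.0074 -0.0026]
[ 0.02   -0.0074 -0.0024]
[ 0.023  -0.0081 -0.0026]
[ 0.026  -0.0104 -0.0037]
[ 0.029  -0.0104  0.0179]
[ 0.032  -0.0102  0.018 ]
line y= [-0.0054 -0.0055] deg -0.3 n 10
```

Picture: the red slot runs from (320,412) to its mouth at (425,385), heading for the stem at (450,350). By measurement it is about 1.5 mm to the -y side, so I'll correct that and slide.

servo_tool --series '[[[0, 0.005, 0, 0, 0, 0, 0], [-0.008, 0.005, 0.0025, 0, -0.004, 0, 0], [-0.02, 0.005, 0.006, 0, -0.008, 0, 0], [-0.034, 0.005, 0.0105, 0, -0.008, 0, 0], [-0.048, 0.005, 0.015, 0, -0.008, 0, 0], [-0.055, 0.005, 0.017, 0, -0.008, 0, 0], [-0.055, 0.005, 0.017, 0, -0.008, 0, 0]]]'

```text
time_s: 38.65
tool_pos: [0.4875, -0.009, 0.1301]
tool_rot: [179.9, 19.0, 180.0]
force: [0.8, -0.1, -1.5]
grip_width: 0.0064
grasp_force: 59.9
```

```bash
python3 slot.py .0325 .1195 1; python3 rd.py .0325 .112 | grep -v side
```

```text
lateral(sd) mid 0.0037 w 0.0834
[-0.004  -0.0046 -0.0012]
[-0.001  -0.0064  0.0004]
[ 0.002  -0.0071  0.0006]
[ 0.005  -0.008   0.0011]
[ 0.008  -0.008   0.0011]
[ 0.011  -0.0073  0.0008]
[ 0.014  -0.0069  0.0001]
[ 0.017  -0.0076 -0.0008]
[ 0.02   -0.0066 -0.0002]
[ 0.023  -0.005  -0.0005]
[ 0.026  -0.0066  0.0011]
[ 0.029  -0.0066  0.0041]
[ 0.032  -0.0099  0.0081]
line y= [ 0.0254 -0.0034] deg 1.5 n 12
[ 0.4871 -0.009   0.1299] [179.9  19.  180. ] 0.0072 [ 0.1 -1.  -2.3]
w 364 259 z at near 0.1614 slope deg 0.5 uphill az -25.0 ctr [ 0.4805 -0.0094]
s 406 253 z at near 0.1206 slope deg 1.7 uphill az -121.0 ctr [ 0.533  -0.0156]
[  7.42 -14.44  -8.83 126.66  -2.35  48.63  89.74]
fin top 33 [ 0.4674 -0.0096  0.1703] y-range -0.0221 0.0033 x 0.459 0.4797 dir -65.6
pics/r3870.png
0.0325 0.112 [ 0.4868 -0.0097  0.1295] [0.0014, -0.0022, 0.001, 0.0003, 0.0084, -0.0001]
0.05 0.11 [ 0.4693 -0.0097  0.1275] [0.0587, -0.0022, -0.0117, 0.0003, 0.0084, -0.0001]
0.003 0.11 [ 0.5163 -0.0097  0.1275] [-0.0894, -0.0022, 0.0393, 0.0003, 0.0084, -0.0001]
0.003 0.102 [ 0.5163 -0.0097  0.1195] [-0.0807, -0.0023, 0.0645, 0.0003, 0.0084, -0.0001]
slot px 59
slot at 0.01 y -0.0046 -0.0129 0.0293
slot at 0.02 y 0.0026 -0.0123 0.0279
slot at 0.03 y 0.0006 -0.0151 0.0171
```

servo_tool --series '[[[-0.012, 0, 0.004, 0, 0, 0, 0], [-0.028, 0, 0.0095, 0, 0, 0, 0], [-0.044, 0, 0.015, 0, 0, 0, 0], [-0.06, 0, 0.0205, 0, 0, 0, 0], [-0.075, 0, 0.0258, 0, 0, 0, 0], [-0.086, 0, 0.0296, 0, 0, 0, 0], [-0.092, 0, 0.0315, 0, 0, 0, 0], [-0.092, 0, 0.0315, 0, 0, 0, 0], [-0.092, 0, 0.0315, 0, 0, 0, 0]]]'

```text
time_s: 39.55
tool_pos: [0.5159, -0.009, 0.1298]
tool_rot: [179.9, 19.0, 180.0]
force: [0.5, -0.2, -2.3]
grip_width: 0.0068
grasp_force: 59.9
```

```bash
python3 slot.py .003 .1195 1|grep -v '\[ '; python3 rd.py .003 .112 | grep -v 'slot'
```

```text
lateral(sd) mid 0.0032 w 0.0842
[-0.004  -0.0075  0.0006]
[-0.001  -0.0071  0.0033]
line y= [-0.0728 -0.0025] deg -4.2 n 6
[ 0.5158 -0.0091  0.1298] [179.9  19.  180. ] 0.0069 [ 0.3  0.4 -1. ]
w 370 263 z at near 0.1613 slope deg 4.5 uphill az 83.0 ctr [ 0.5091 -0.0095]
s 337 212 z at near 0.1206 slope deg 1.5 uphill az -130.0 ctr [ 0.5583 -0.0171]
[  7.49 -10.44  -9.06 123.53  -1.53  47.8   89.13]
side ext [ 0.4978 -0.0524  0.1132] [0.6048 0.0193 0.144 ]
side fit [ 0.5539 -0.0167] 0.0449
fin top 372 [ 0.5076 -0.0096  0.1609] y-range -0.0221 0.0029 x 0.488 0.521 dir 4.7
pics/r3960.png
0.003 0.112 [ 0.5163 -0.0097  0.1295] [-0.0012, -0.0021, 0.0017, 0.0003, 0.0083, -0.0001]
0.05 0.11 [ 0.4693 -0.0097  0.1275] [0.1491, -0.0021, -0.043, 0.0003, 0.0083, -0.0001]
0.003 0.11 [ 0.5163 -0.0097  0.1275] [0.0009, -0.0021, 0.008, 0.0003, 0.0083, -0.0001]
0.003 0.102 [ 0.5163 -0.0097  0.1195] [0.0096, -0.0021, 0.0332, 0.0003, 0.0083, -0.0001]
side lateral mid 0.0015 width 0.0746 far rim 0.0245 vd [0.581 0.814] sd [-0.814  0.581]
```

servo_tool --series '[[[-0.005, 0, 0.0017, 0, 0, 0, 0], [-0.0095, 0, 0.0033, 0, -0.003, 0, 0], [-0.0075, 0, 0.009, 0, -0.005, 0, 0], [-0.0055, 0, 0.015, 0, -0.005, 0, 0], [-0.0035, 0, 0.021, 0, -0.005, 0, 0], [-0.0016, 0, 0.0262, 0, -0.005, 0, 0], [-0.0016, 0, 0.0262, 0, -0.005, 0, 0], [-0.0016, 0, 0.0262, 0, -0.005, 0, 0]]]'

```text
time_s: 40.37
tool_pos: [0.5189, -0.0091, 0.1225]
tool_rot: [179.9, 19.9, 180.0]
force: [0.1, 0.4, -2.4]
grip_width: 0.0068
grasp_force: 59.9
```

```bash
python3 rd.py .0 .102 | grep -v 'slot'
```

```text
[ 0.5189 -0.0091  0.1225] [179.9  19.9 180. ] 0.0068 [ 0.1  0.4 -2.4]
w 374 255 z at near 0.1541 slope deg 1.5 uphill az -63.0 ctr [ 0.5121 -0.0094]
s 325 199 z at near 0.1139 slope deg 1.2 uphill az -80.0 ctr [ 0.5626 -0.0146]
[  7.48 -10.26  -9.11 124.53  -1.49  45.71  89.07]
side ext [ 0.5016 -0.0499  0.1058] [0.6085 0.0207 0.1313]
side fit [ 0.5576 -0.0123] 0.0462
fin top 373 [ 0.5101 -0.0095  0.1536] y-range -0.022 0.003 x 0.4901 0.5236 dir 2.8
pics/r4036.png
0.0 0.102 [ 0.5193 -0.0097  0.1195] [0.0023, -0.0022, 0.01, 0.0003, 0.0134, -0.0001]
0.05 0.11 [ 0.4693 -0.0097  0.1275] [0.1499, -0.0022, -0.0718, 0.0003, 0.0134, -0.0001]
0.003 0.11 [ 0.5163 -0.0097  0.1275] [0.0026, -0.0021, -0.0185, 0.0003, 0.0134, -0.0001]
0.003 0.102 [ 0.5163 -0.0097  0.1195] [0.0117, -0.0022, 0.0066, 0.0003, 0.0134, -0.0001]
side lateral mid 0.0034 width 0.0805 far rim 0.0355 vd [0.582 0.813] sd [-0.813  0.582]
```

servo_tool --series '[[[0.001, 0, 0.003, 0, 0, 0, 0], [0.0022, 0, 0.0065, 0, 0, 0, 0], [0.0022, 0, 0.0065, 0, 0, 0, 0], [0.0022, 0, 0.0065, 0, 0, 0, 0]]]'

```text
time_s: 40.8
tool_pos: [0.519, -0.0091, 0.1206]
tool_rot: [179.9, 19.9, 180.0]
force: [0.3, 0.1, -1.5]
grip_width: 0.0068
grasp_force: 59.9
```

servo_tool --series '[[[0, 0, 0, 0, 0, 0, 0.06], [0, 0, 0, 0, 0, 0, 0.09], [0, 0, 0, 0, 0, 0, 0.13], [0, 0, 0, 0, 0, 0, 0.18], [0, 0, 0, 0, 0, 0, 0.25], [0, 0, 0, 0, 0, 0, 0.25]]]'

```text
time_s: 41.3
tool_pos: [0.5195, -0.009, 0.1212]
tool_rot: [179.9, 20.0, 180.0]
force: [-0.6, 0.6, 0.3]
grip_width: 0.0195
grasp_force: 0.0
```

servo_tool --series '[[[0.01, 0, -0.03, 0, 0, 0, 0.25], [0.03, 0, -0.09, 0, 0, 0, 0.25], [0.06, 0, -0.18, 0, 0, 0, 0.25], [0.07, 0, -0.26, 0, -0.01, 0, 0.25], [0.07, 0, -0.3, 0, 0.02, 0, 0.25], [0.07, 0, -0.3, 0, 0.04, 0, 0.25], [0.07, 0, -0.3, 0, 0.04, 0, 0.25]]]'

```text
time_s: 41.88
tool_pos: [0.4711, -0.0068, 0.2014]
tool_rot: [179.9, 13.0, -179.8]
force: [1.2, -1.0, 0.3]
grip_width: 0.0216
grasp_force: 0.0
```

```bash
python3 placed.py red .102 pics/f1.png; python3 - <<'E'
from h import *
o=get_obs(); c=cam('wrist'); print(o['qpos'].round(1)); face('red',STEM,z0=.102,c=c,o=o); face('yellow',STEM,z0=.088,c=c,o=o); held('red',STEM)
E
```

```text
[ 0.4711 -0.0068  0.2014] [ 179.9   13.  -179.8]
w disc 1376 z 0.1111 std 0.0007 fit [ 0.5518 -0.0085] 0.0428 rel [-0.0225  0.0012] min [ 0.5018 -0.0347] max [0.5949 0.015 ]
w fin 298 [ 0.5102 -0.0095] rel stem r 0.0641 ang 179.8 ztop 0.1517
s disc 283 z 0.1112 std 0.0017 fit [ 0.5582 -0.0157] 0.0444 rel [-0.0161 -0.006 ] min [ 0.5035 -0.0486] max [0.6073 0.0262]
s fin 45 [ 0.5123 -0.0126] rel stem r 0.0621 ang -177.3 ztop 0.1526
t disc 97 z 0.1118 std 0.0019 fit [ 0.564  -0.0067] 0.0368 rel [-0.0103  0.003 ] min [ 0.5208 -0.0357] max [0.5924 0.0276]
t fin 24 [ 0.5147 -0.0086] rel stem r 0.0596 ang 178.9 ztop 0.154
[  8.  -14.7  -8.8 117.6  -2.3  64.3  90. ]
red 1158 ctr [ 0.5727 -0.0105] rad 0.0212 fin by slot 2.4 729 by fin 346 179.3
yellow 150 ctr [ 0.5881 -0.0118] rad 0.0072 fin by slot 0.0 0 by fin 10 -125.8
[ 0.4676 -0.0101  0.197 ] [180.   12.7 179.9] 0.0217 [ 0.2 -0.  -1.1]
w 1162 924 z at near 0.1112 slope deg 0.1 uphill az 70.0 ctr [ 0.558  -0.0111]
s 399 199 z at near 0.1104 slope deg 2.0 uphill az -152.0 ctr [ 0.5603 -0.0136]
```

```bash
python3 - <<'E'
from h import *
o=get_obs(); c=cam('wrist'); P=wcloud(c,o); m=mask(c,'red')>0
Q=P[m]; Q=Q[np.isfinite(Q[:,0])]; F=Q[(Q[:,2]>.1475)&(Q[:,2]<.158)&(np.hypot(*(Q[:,:2]-STEM).T)<.09)]
print('w fin top',len(F),np.percentile(F,[2,50,98],axis=0).round(4).tolist())
D=Q[abs(Q[:,2]-.111)<.003]; r=D[:,:2]; k=abs(r[:,1]+.0097)>.012; r=r[k]; r=r[np.hypot(*(r-STEM).T)<.05]
# rim points: min x per y bin
R_=np.array([[r[abs(r[:,1]-y)<.001,0].min(),y] for y in np.arange(-.045,.03,.002) if (abs(r[:,1]-y)<.001).sum()>3])
for cy in(-.0097,):
    cx=R_[:,0]+np.sqrt(np.maximum(.0398**2-(R_[:,1]-cy)**2,0)); print('w rim cx',np.median(cx).round(4),cx.round(4))
for n in('top','side'):
    t=cam(n); ys,xs=np.nonzero(mask(t,'red')); L=onplane(t,np.c_[xs,ys].astype(float),.152)[:,:2]; L=L[np.hypot(*(L-STEM).T)<.085]; L=L[(abs(L[:,1]-STEM[1])<.008)&(L[:,0]<.53)]
    print(n,'fin outer end x',np.sort(L[:,0])[:6].round(4) if len(L) else '')
print('expected outer',.5743-.07)
E
```

```text
w fin top 258 [[0.5023, -0.0144, 0.1485], [0.5116, -0.0094, 0.1509], [0.5226, -0.0045, 0.1522]]
w rim cx 0.572 [0.5788 0.5704 0.5709 0.5715 0.5716 0.5717 0.5724 0.573  0.5725 0.5729]
top fin outer end x [0.5023 0.5051 0.5051 0.5051 0.5078 0.5079]
side fin outer end x [0.4999 0.5021 0.5022 0.5044 0.5045 0.5068]
expected outer 0.5043
```

Red is flat, about 2–3 mm from the axis, which is within tolerance. The slots are about 76–78° apart or more, and the hand is clear. Handing in.

```bash
python3 -c "
from h import *
print(env.sign_off())"
```

```text
the job is handed in; nothing more can be done
None
```

The job is handed in: blue, yellow and red lie stacked flat round the stem (blue and yellow within about 1 mm of its axis, red within about 2–3.5 mm), with slots at least 76° apart; I got no verdict back, and blue slipped out of the grip once on the table before I regrasped it.

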